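# Slide the loose modules home in the synthesizer case and shut it

## Robot

A 6-joint arm with a two-finger parallel gripper is mounted at the origin on the work surface. World frame = base frame: x ahead of the robot, y to its left, z up, the work surface at z = 0. Lengths are in m, angles in rad, forces in N, time in s.
With the tool pointing down it reaches from about 0.25 to 0.725 m from the base axis. Payload 4 kg.
Tool frame: the origin (TCP) lies on the centre line of the jaws, within the pads' length; the fingertips stand 14 mm ahead of it and the grasp point (between the pads) lies 5 mm behind it; z points along the fingers, x is the direction in which the jaws open and shut, and the axes are right-handed (so a half turn about z gives the same grasp; the last joint's range is limited). The gripper opens to 85 mm and grips with 20 to 120 N. Pads are 22 mm wide; open, the fingers measure 114 mm over their backs; the gripper's body (76 mm by 85 mm) begins 54 mm behind the grasp point. The pads swing forward as they close: fully open they stand 13 mm farther back than shut.
Start: joints at [1.224, 0.241, 0.005, 1.335, 0, 1.571], TCP at [0.17, 0.47, 0.215] pointing down, gripper open.
Joint ranges: [-2.72, 2.72], [-1.05, 1.87], [-1.09, 1.28], [-1.99, 2.15], [-1.42, 1.44], [-3.14, 3.14]. Speed limits (rad/s): [2.79, 2.79, 3.14, 3.14, 3.14, 3.14].

## Interface

Orientations are given as a unit quaternion [x, y, z, w].
In Python, from workcell import get_obs, optics, ticket gives the robot as it stands.
- The arm moves only by the shell command python3 -m inch 'ROWS'. ROWS is JSON, a list that holds one entry, the list of rows, each a list of 5 numbers: the finger opening in cm, from 0 to 8.54, then the shift along the tool's x, y, z in cm, then the turn about the tool's z in degrees. In form: [[[fingers, dx, dy, dz, roll], ...]]. A call has exactly 5 rows; each row is the pose to reach, as a shift and turn from the pose measured when the call began, along the tool's axes at that moment; what a row does not reach only later rows make up. A row lasts 1/8 s, in which the tool goes at most 62.5 mm and 10.7 degrees, less where a joint would pass 70% of its speed; a pose out of reach is approached as far as the arm can. A call with a gripper value outside its range is refused whole. The fingers move at their own pace and stop on an object; the grip force is fixed at half the most. Time passes only in rows, so rows that repeat a pose let the fingers close, or fill a call up. It gives the time, the measured TCP pose, the force and the opening at its end, in the units of the state.
- get_obs(): the state, without advancing time (a new reading comes with each control period).
- optics.camera(name): name is "side" or "top"; returns (picture, depth): 420x560x3 uint8, red, green, blue; 420x560 float32, m along the optical axis (not along the pixel's ray), 0 where there is no reading.
- optics.camera_info(name): a dict with "vfov" (degrees; the focal length in pixels is half the picture's height over the tangent of half this angle, whatever the lens; pixels are square), "cx", "cy" (the principal point, pixels), "k1" (the pictures are not rectified: a ray, as slopes to the right and down, at radius r is drawn at 1 + k1 r^2 times it, then the intrinsics apply), "R" (3x3) and "t" (3): a world point X has camera coordinates R X + t. Camera axes: x right, y down, z forward; pixel columns grow to the right and rows downward; lengths in m; the calibration is good to about 2 mm. A picture is of the moment at which its call begins. camera_info takes no time and is no camera call.
- ticket.job_done(): hands the job in, once; it reports no verdict.
The state is a dict: "clock": time; "joint_pos": joint angles; "joint_vel": joint speeds; "tau": joint torques, N m; "eef_pos": TCP position; "tool_rot": TCP orientation; "ft_force": force on the tool from outside, world axes, zero at the start; "ft_torque": the same for the moment, N m; "grip_width": finger opening in m.
Only numpy, scipy, OpenCV 4.12 (cv2) and the standard library are available. Lean on these libraries where they do the work, as an engineer would, in place of code of your own. Each camera call takes 0.05 s, during which the arm holds its last target.

## Task

Load every loose plug-in module into the synthesizer case: lower each by its fin into a bay of its own, nose towards the hood and still short of it, then, holding the wooden push block, gently nudge it along under the hood until it is fully home against the stop you cannot see (the fingers must not move a module once its nose is under the hood). When all are home, put the push block back upright on its rubber mat and gently lower the case's lid until it is shut, leaving the other things on the desk alone.

Things in the scene. Friction and masses are not known exactly. Their poses are not given: they have to be found in the camera images.
- case: synthesizer case, fixed to the desk, open towards the robot. Origin under it; x runs along the bays into the hood, y left, z up. Floor plate 6 mm thick, x = -150 to 100 mm, 168 mm wide. Three bays along x at y = 54, 0 and -54 mm, each 48 mm wide, between rails 6 mm thick with tops 20 mm above the desk
- hood_mouth (a point): middle of the hood's front edge: x = 0, y = 0, z = 6 mm of the case, same axes. The aluminium hood covers the bays from here to x = 100 mm; underside 40 mm, top 78 mm above the desk, low knobs on top beyond x = 50 mm
- bay0 (a point): centre of the bay at y = 54 mm (left), on the case floor below the hood's edge (x = 0). In every bay a fixed, rigid stop is hidden under the hood, 20 to 60 mm beyond its edge; the depth differs between bays. No spring or catch: a module slides by plain friction (2 to 6 N) until it meets the stop, its fin and rear end staying outside the hood
- bay1 (a point): the same for the bay at y = 0 (middle)
- bay2 (a point): the same for the bay at y = -54 mm (right)
- lid (a joint): lid angle in rad: 0 = shut (level), 1.7 to 2.0 at the start (standing up, leaning back over the hood). Stiff friction hinge (about 0.3 N m): the lid stays where it is left and must be brought all the way down. No catch
- lid_hinge (a point): middle of the lid's hinge line, which runs along the case's y: at x = 0, z = 78 mm of the case
- lid_edge (a point): middle of the lid's free edge, 108 mm from the hinge line. The lid: a 5 mm plate 168 mm wide, rim 30 to 35 mm deep along free edge and sides, pointing down when shut, to the robot when open. Its plain outer face is up when shut and faces away from the robot when open. No handle: push it over by its outer face. Shut, it covers bays and fins
- mat_top (a point): centre of the top of the thin dark rubber mat (120 along its x, 100 mm, 4 mm thick, fixed on the desk) on which the push block stands and must be put back
- block_grip (a point): wooden push block: centre of its upright grip, 46 mm above its underside. Base 70 long (x) x 34 wide x 24 mm high, same both ways round; on it a grip 46 long (x) x 14 thick (y), top at 68 mm. Either 34 mm wide end face pushes a module's rear face; the base fits between a bay's rails. 0.15 kg
- module0_grip (a point): plug-in module 0 (None if absent): bar 120 long x 42 wide x 30 mm high, aluminium and grey, 0.3 to 0.5 kg. On top a black upright fin, 50 long (lengthwise) x 12 thick x 36 mm tall (top 66 mm above the underside), centred 20 mm behind the bar's middle; six small dark sockets on top at the nose end. This point: centre of the fin, 48 mm above the underside; x points to the nose, y to its left
- module0_nose (a point): module 0: centre of its front end face, 15 mm above the underside, 80 mm ahead of the fin's centre; same axes
- module1_grip (a point): plug-in module 1 (None if absent): bar 120 long x 42 wide x 30 mm high, aluminium and grey, 0.3 to 0.5 kg. On top a black upright fin, 50 long (lengthwise) x 12 thick x 36 mm tall (top 66 mm above the underside), centred 20 mm behind the bar's middle; six small dark sockets on top at the nose end. This point: centre of the fin, 48 mm above the underside; x points to the nose, y to its left
- module1_nose (a point): module 1: centre of its front end face, 15 mm above the underside, 80 mm ahead of the fin's centre; same axes
- module2_grip (a point): plug-in module 2 (None if absent): bar 120 long x 42 wide x 30 mm high, aluminium and grey, 0.3 to 0.5 kg. On top a black upright fin, 50 long (lengthwise) x 12 thick x 36 mm tall (top 66 mm above the underside), centred 20 mm behind the bar's middle; six small dark sockets on top at the nose end. This point: centre of the fin, 48 mm above the underside; x points to the nose, y to its left
- module2_nose (a point): module 2: centre of its front end face, 15 mm above the underside, 80 mm ahead of the fin's centre; same axes
- mug: a white mug, 90 mm tall; leave it alone. Origin at its foot
- jar: a glass jar, 90 mm tall; leave it alone. Origin at its foot
- desk_unit: a small dark box with one black knob and four faders, 100 x 160 x 57 mm; leave it alone. Origin under its centre
- block: the wooden push block again, origin at the centre of its underside
- module0: module 0 again, origin at the centre of its underside, x to the nose
- module1: module 1 again, origin at the centre of its underside, x to the nose
- module2: module 2 again, origin at the centre of its underside, x to the nose
Things that resemble listed ones, but are neither listed nor needed, are in the scene too. Leave any red look-alike of the module0 alone. Of the things shaped like the block, the wooden one is meant.

How it is judged:
On the way, in this order (a step that is already met when the one before it is completed fails the run):
1. every module is fully home against its stop while the lid is open (((x of module0_nose in the frame of case above 0.046 m and y of module0_nose in the frame of case between 0.046 and 0.062 m) or (x of module0_nose in the frame of case above 0.022 m and y of module0_nose in the frame of case between -0.008 and 0.008 m) or (x of module0_nose in the frame of case above 0.034 m and y of module0_nose in the frame of case between -0.062 and -0.046 m)) and z of each of module0_nose, module1_nose, module2_nose in the frame of case below 0.027 m and x of each of module0_nose, module1_nose, module2_nose in the frame of case below 0.06 m and angle between each of module0_nose, module1_nose, module2_nose's own z axis and vertical below 0.08 rad and ((x of module1_nose in the frame of case above 0.046 m and y of module1_nose in the frame of case between 0.046 and 0.062 m) or (x of module1_nose in the frame of case above 0.022 m and y of module1_nose in the frame of case between -0.008 and 0.008 m) or (x of module1_nose in the frame of case above 0.034 m and y of module1_nose in the frame of case between -0.062 and -0.046 m)) and ((x of module2_nose in the frame of case above 0.046 m and y of module2_nose in the frame of case between 0.046 and 0.062 m) or (x of module2_nose in the frame of case above 0.022 m and y of module2_nose in the frame of case between -0.008 and 0.008 m) or (x of module2_nose in the frame of case above 0.034 m and y of module2_nose in the frame of case between -0.062 and -0.046 m)) and value of joint lid above 1 rad), for 0.2 s.
2. the lid is shut (value of joint lid below 0.05 rad), for 0.2 s.
At the end, for the whole second after the job is handed in: Every module that is present lies flat in a bay with its nose within 4 mm of that bay's hidden stop, the lid is within 0.05 rad of shut, and the push block stands upright on the mat, its centre within 45 mm of the mat's centre; all at rest (((x of module0_nose in the frame of case above 0.046 m and y of module0_nose in the frame of case between 0.046 and 0.062 m) or (x of module0_nose in the frame of case above 0.022 m and y of module0_nose in the frame of case between -0.008 and 0.008 m) or (x of module0_nose in the frame of case above 0.034 m and y of module0_nose in the frame of case between -0.062 and -0.046 m)) and z of each of module0_nose, module1_nose, module2_nose in the frame of case below 0.027 m and x of each of module0_nose, module1_nose, module2_nose in the frame of case below 0.06 m and angle between each of module0_nose, module1_nose, module2_nose's own z axis and vertical below 0.08 rad and ((x of module1_nose in the frame of case above 0.046 m and y of module1_nose in the frame of case between 0.046 and 0.062 m) or (x of module1_nose in the frame of case above 0.022 m and y of module1_nose in the frame of case between -0.008 and 0.008 m) or (x of module1_nose in the frame of case above 0.034 m and y of module1_nose in the frame of case between -0.062 and -0.046 m)) and ((x of module2_nose in the frame of case above 0.046 m and y of module2_nose in the frame of case between 0.046 and 0.062 m) or (x of module2_nose in the frame of case above 0.022 m and y of module2_nose in the frame of case between -0.008 and 0.008 m) or (x of module2_nose in the frame of case above 0.034 m and y of module2_nose in the frame of case between -0.062 and -0.046 m)) and value of joint lid below 0.05 rad and horizontal distance between block_grip and mat_top below 0.045 m and angle between block_grip's own z axis and vertical below 0.1 rad and z of block_grip in the frame of mat_top below 0.052 m and linear speed of each of block, module0, module1, module2 below 0.02 m/s); the robot touches nothing.
It fails at once if the fingers handle a module whose nose is more than 8 mm under the hood (the push block is for that) ((contact force between the fingers and module0 above 1 N and x of module0_nose in the frame of case between 0.008 and 0.07 m and y of module0_nose in the frame of case between -0.084 and 0.084 m and z of module0_nose in the frame of case below 0.035 m) or (contact force between the fingers and module1 above 1 N and x of module1_nose in the frame of case between 0.008 and 0.07 m and y of module1_nose in the frame of case between -0.084 and 0.084 m and z of module1_nose in the frame of case below 0.035 m) or (contact force between the fingers and module2 above 1 N and x of module2_nose in the frame of case between 0.008 and 0.07 m and y of module2_nose in the frame of case between -0.084 and 0.084 m and z of module2_nose in the frame of case below 0.035 m)).
It fails at once if a module is rammed with the push block (driven along faster than 0.25 m/s) ((contact force between block and module0 above 0.5 N and linear speed of module0 above 0.25 m/s) or (contact force between block and module1 above 0.5 N and linear speed of module1 above 0.25 m/s) or (contact force between block and module2 above 0.5 N and linear speed of module2 above 0.25 m/s)).
It fails at once if the lid is slammed (faster than 2.5 rad/s) (velocity of joint lid below -2.5 rad/s).
It fails at once if the mug, the jar or the small desk unit is moved more than 30 mm (distance of any of mug, jar, desk_unit from where it was at the start of the episode above 0.03 m).
Of module0, module1, module2 only 2 to 3 are there at a start; the rules pass over those that are not, and their reading is None.
At some moment in a run one of block may be knocked a few centimetres aside while the robot is not near it.
Once in a run the grip may slacken for a moment while it holds something.
It also fails if it takes over 210 s, if anything falls off the work surface, if the arm or the gripper's body presses on something with over 40 N, if the wrist force passes 120 N, or if a joint passes its speed limit or range.

## Working session

There is one attempt and no reset: what is moved stays moved. The work goes in short steps, Python scripts to look and compute and a shell command to move; the robot and the scene stay as the last step left them, time stands still between calls to the robot, and variables do not carry over. Pictures are saved under pics/ and viewed, and the job is handed in when it is done.

```bash
ls; mkdir -p pics; python3 - <<'E'
from workcell import get_obs, optics
import cv2
print(get_obs())
for n in ("side","top"):
    p,d=optics.camera(n); cv2.imwrite(f"pics/{n}0.png",p[:,:,::-1]); print(n,optics.camera_info(n), (d>0).mean())
    import numpy as np; np.save(f"pics/{n}0.npy",d)
E
```

```text
pics
{'clock': 0.0, 'joint_pos': array([ 1.22397084e+00,  2.41421491e-01,  3.71196596e-03,  1.33520985e+00,
       -2.14534602e-05,  1.57082873e+00]), 'joint_vel': array([ 0.00029268, -0.00280933,  0.00084906, -0.00073382,  0.00034352,
       -0.00019953]), 'tau': array([ 1.97606123e-04, -3.72319293e+01,  2.52407277e+01,  1.69068103e-02,
        1.04233993e-04,  6.15522310e-06]), 'eef_pos': array([0.16973324, 0.46958891, 0.21400408]), 'tool_rot': array([ 8.18517862e-01,  5.74480097e-01, -8.62694885e-04,  6.18632983e-04]), 'ft_force': array([-0.11687683, -0.16009383, -0.57104927]), 'ft_torque': array([0.02354638, 0.01375402, 0.0259701 ]), 'grip_width': 0.08569160831795172}
side {'vfov': 44.35417036302568, 'cx': 274.01509044485385, 'cy': 205.8776588017504, 'k1': -0.15291434994923903, 'R': array([[ 0.93735687, -0.34819795,  0.01096733],
       [-0.24686827, -0.6861291 , -0.684312  ],
       [ 0.24580104,  0.63873707, -0.72910685]]), 't': array([-0.46949284,  0.22101197,  1.28467705])} 0.9959906462585034
top {'vfov': 57.300546466280316, 'cx': 280.5918337870843, 'cy': 207.86239280690614, 'k1': -0.1074321794837438, 'R': array([[ 0.0037293 , -0.99993341, -0.01092087],
       [-0.99211896, -0.00233192, -0.1252778 ],
       [ 0.125244  ,  0.011302  , -0.99206159]]), 't': array([0.07537122, 0.55673221, 0.93769903])} 0.9959396258503401
```

View pics/side0.png

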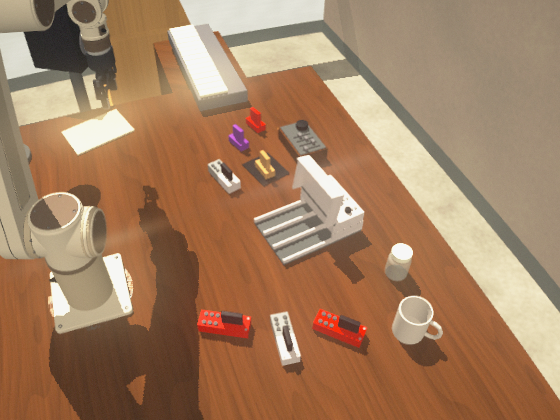

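View pics/top0.png

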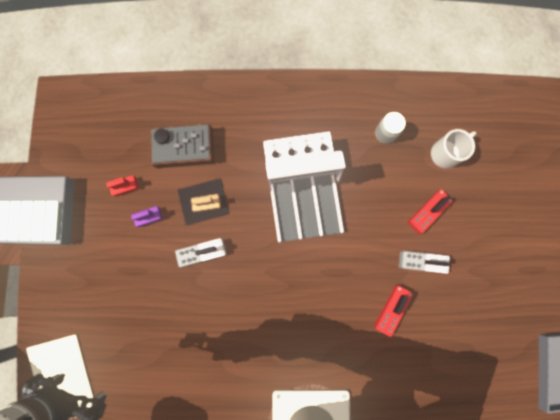

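```bash
cat > h.py <<'E'
import numpy as np, cv2
from workcell import get_obs, optics
from scipy.spatial.transform import Rotation as Rn
def K(n):
    c=optics.camera_info(n); f=210/np.tan(np.radians(c["vfov"]/2))
    return np.array([[f,0,c["cx"]],[0,f,c["cy"]],[0,0,1]]),np.array([c["k1"],0,0,0,0.]),np.array(c["R"]),np.array(c["t"])
def rays(n,px):
    k,d,R,t=K(n); s=cv2.undistortPoints(np.array(px,float).reshape(-1,1,2),k,d)[:,0]
    return np.c_[s,np.ones(len(s))],R,t
def plane(n,px,z):
    s,R,t=rays(n,px); o=-R.T@t; d=s@R; return o+d*((z-o[2])/d[:,2])[:,None]
def proj(n,X):
    k,d,R,t=K(n); return cv2.projectPoints(np.array(X,float).reshape(-1,1,3),cv2.Rodrigues(R)[0],t,k,d)[0][:,0]
def cloud(n,dep):
    v,u=np.mgrid[:420,:560]; s,R,t=rays(n,np.c_[u.ravel(),v.ravel()])
    return ((s*dep.reshape(-1,1)-t)@R).reshape(420,560,3)
def snap(n,name,crop=None,scale=1):
    p,d=optics.camera(n); q=p
    if crop: x0,y0,x1,y1=crop; q=p[y0:y1,x0:x1]
    q=cv2.resize(q,None,fx=scale,fy=scale,interpolation=cv2.INTER_CUBIC)
    cv2.imwrite(f"pics/{name}.png",q[:,:,::-1]); cv2.imwrite(f"pics/{name}_full.png",p[:,:,::-1]); np.save(f"pics/{name}.npy",d); return p,d
def tool(dxyz=None):
    """world target -> tool axes shift"""
    o=get_obs(); return o, Rn.from_quat(o["tool_rot"])
E
python3 - <<'E'
from h import *
print(proj("top",[[0.17,0.47,0.215]]),proj("side",[[0.17,0.47,0.215]]))
for n in("top","side"):
    im=cv2.imread(f"pics/{n}0.png"); d=np.load(f"pics/{n}0.npy"); C=cloud(n,d); np.save(f"pics/C{n}.npy",C)
    if n=="top":
        for (u,v) in [(201,252),(205,203),(425,262),(307,240),(300,300),(181,145),(390,128),(456,150),(230,300),(120,320),(60,400)]: print(u,v,C[v,u].round(3))
        cv2.imwrite("pics/ta.png",cv2.resize(im[110:280,100:360],None,fx=3,fy=3,interpolation=cv2.INTER_CUBIC))
        cv2.imwrite("pics/tb.png",cv2.resize(im[170:350,360:480],None,fx=4,fy=3,interpolation=cv2.INTER_CUBIC))
    else: cv2.imwrite("pics/sa.png",cv2.resize(im[100:270,190:390],None,fx=3.5,fy=3.5,interpolation=cv2.INTER_CUBIC))
E
```

```text
[[ 88.83701845 382.06789943]] [[112.37089831 106.25064377]]
201 252 [0.444 0.271 0.064]
205 203 [0.567 0.267 0.048]
425 262 [ 0.42  -0.285  0.043]
307 240 [ 0.477  0.008 -0.003]
300 300 [0.323 0.027 0.002]
181 145 [0.718 0.335 0.049]
390 128 [ 0.75  -0.194  0.09 ]
456 150 [ 0.721 -0.401  0.001]
230 300 [ 0.321  0.207 -0.003]
120 320 [0.265 0.496 0.003]
60 400 [0.191 0.438 0.378]
```

View pics/ta.png

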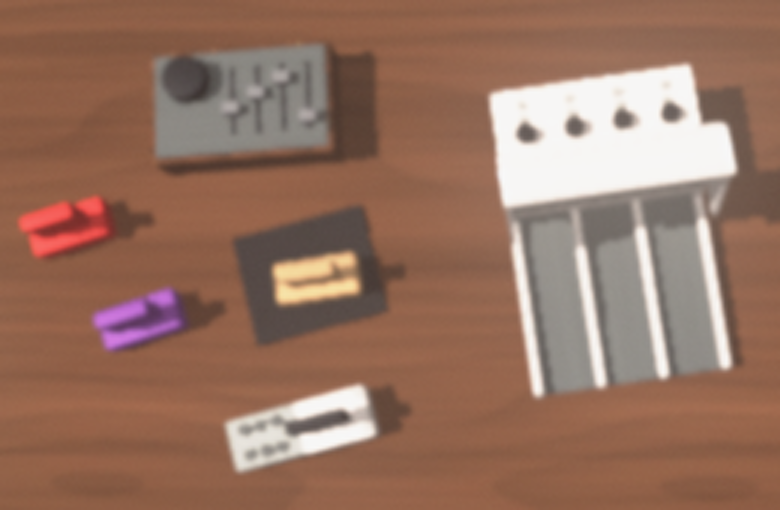

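View pics/sa.png

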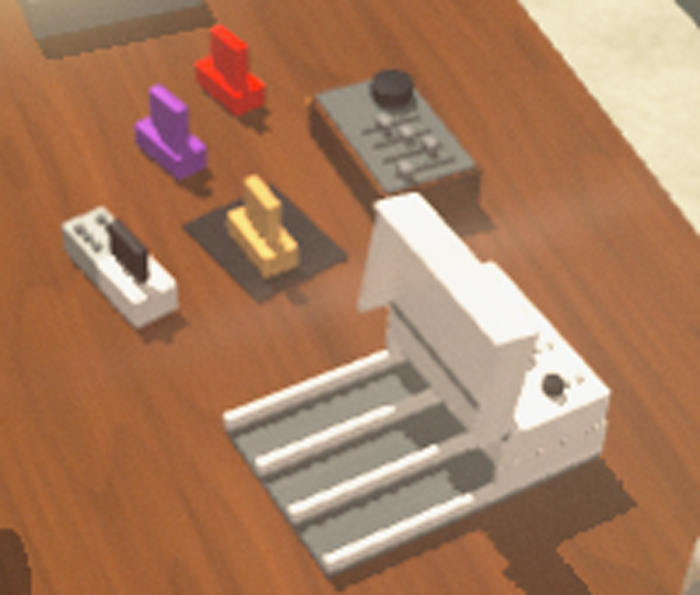

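```bash
python3 - <<'E'
from h import *
im=cv2.imread("pics/top0.png"); C=np.load("pics/Ctop.npy")
hsv=cv2.cvtColor(im,cv2.COLOR_BGR2HSV)
white=((hsv[...,2]>165)&(hsv[...,1]<60)).astype(np.uint8)
for v in range(185,242,6): print(v,np.where(white[v,262:352])[0]+262)
# rails: per-row weighted centroid 
g=im.min(2).astype(float)
L=[]
for v in range(186,236,2):
    xs=np.where(white[v,262:352])[0]+262
    runs=np.split(xs,np.where(np.diff(xs)>1)[0]+1)
    for r in runs:
        if 2<=len(r)<=8: L.append((v,r.mean(),len(r)))
P=plane("top",[(u,v) for v,u,_ in L],0.020)
np.save("pics/rail.npy",P)
for l,p in list(zip(L,P))[::3]: print(l,p.round(4)[:2])
E
```

```text
185 [270 271 272 291 292 312 313 314 332 333 334 335 336]
191 [270 271 272 273 291 292 293 294 311 312 313 314 315 316 332 333 334 335
 336 337]
197 [271 272 273 274 291 292 293 294 295 313 314 315 316 317 333 334 335 336
 337 338]
203 [272 273 274 275 292 293 294 295 296 313 314 315 316 317 334 335 336 337
 338 339]
209 [273 274 275 276 293 294 295 296 297 314 315 316 317 318 335 336 337 338
 339 340]
215 [274 275 276 277 294 295 296 297 298 315 316 317 318 319 336 337 338 339
 340 341]
221 [275 276 277 278 295 296 297 298 299 316 317 318 319 320 337 338 339 340
 341 342]
227 [276 277 278 279 296 297 298 299 300 317 318 319 320 321 338 339 340 341
 342 343]
233 [276 277 278 279 280 297 298 299 300 301 318 319 320 321 322]
239 [277 278 279 280]
(186, np.float64(271.0), 3) [0.6155 0.1023]
(186, np.float64(334.0), 5) [ 0.6159 -0.0611]
(188, np.float64(313.0), 5) [ 0.6105 -0.0065]
(190, np.float64(292.0), 3) [0.6051 0.0479]
(192, np.float64(272.0), 5) [0.5998 0.0996]
(192, np.float64(334.5), 6) [ 0.6001 -0.0621]
(194, np.float64(314.0), 5) [ 0.5948 -0.009 ]
(196, np.float64(293.0), 5) [
[... 438 characters left out ...]
8.0), 5) [ 0.5533 -0.0705]
(212, np.float64(317.0), 5) [ 0.548  -0.0163]
(214, np.float64(296.0), 5) [0.5427 0.0376]
(216, np.float64(275.5), 4) [0.5374 0.0902]
(216, np.float64(339.0), 5) [ 0.5377 -0.0728]
(218, np.float64(318.0), 5) [ 0.5325 -0.0188]
(220, np.float64(297.0), 5) [0.5272 0.0351]
(222, np.float64(276.5), 4) [0.5219 0.0876]
(222, np.float64(340.0), 5) [ 0.5223 -0.0752]
(224, np.float64(319.0), 5) [ 0.5171 -0.0212]
(226, np.float64(298.0), 5) [0.5118 0.0326]
(228, np.float64(277.5), 4) [0.5065 0.085 ]
(228, np.float64(341.0), 5) [ 0.5069 -0.0775]
(230, np.float64(320.0), 5) [ 0.5017 -0.0236]
(232, np.float64(299.0), 5) [0.4965 0.03  ]
(234, np.float64(278.5), 4) [0.4912 0.0823]
```

View pics/tb.png

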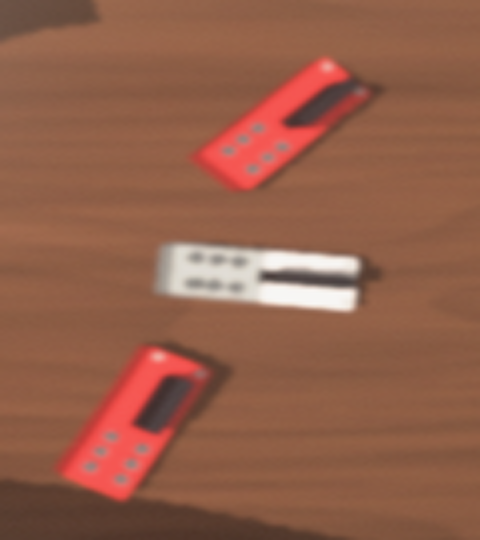

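```bash
python3 - <<'E'
from h import *
from scipy.optimize import least_squares
def rails(n,img,roi):
    pass
P=np.load("pics/rail.npy")[:,:2]
# assign rails
def fit(P):
    off=np.array([81,27,-27,-81])/1000
    f=lambda q:(lambda y:(y[:,None]-off)[np.arange(len(y)),np.abs(y[:,None]-off).argmin(1)])(-(P[:,0]-.5)*np.sin(q[0])+(P[:,1]-q[1])*np.cos(q[0]))
    r=least_squares(f,[0.163,0.003],loss='soft_l1',f_scale=.002); return r.x, f(r.x)
q,res=fit(P); print("yaw,y at x=.5:",q,res.std())
for o in (81,27,-27,-81):
    y=-(P[:,0]-.5)*np.sin(q[0])+(P[:,1]-q[1])*np.cos(q[0]); m=abs(y-o/1e3)<.015; print(o,(y[m]*1e3).mean().round(2),m.sum())
# front edge of rails in top and side
im=cv2.imread("pics/top0.png")
cv2.imwrite("pics/front.png",cv2.resize(im[222:247,262:357],None,fx=8,fy=8,interpolation=cv2.INTER_NEAREST))
im=cv2.imread("pics/side0.png")
cv2.imwrite("pics/fronts.png",cv2.resize(im[195:265,245:345],None,fx=8,fy=8,interpolation=cv2.INTER_NEAREST))
# predicted points
c,s=np.cos(q[0]),np.sin(q[0])
E
```

```text
yaw,y at x=.5: [0.14849619 0.00376843] 0.0008088856562876425
81 80.11 25
27 27.11 25
-27 -26.77 25
-81 -80.46 24
```

View pics/front.png

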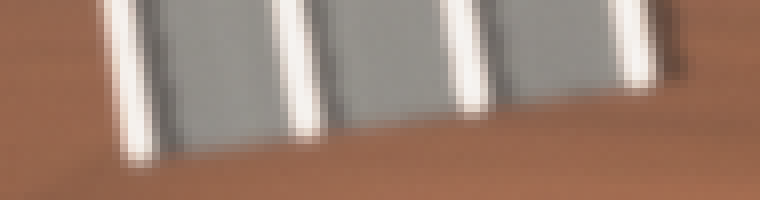

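View pics/fronts.png

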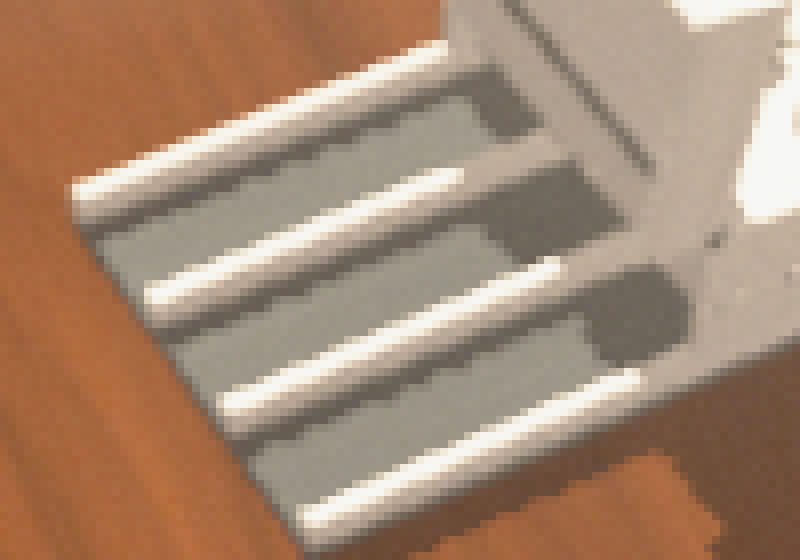

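```bash
python3 - <<'E'
from h import *
from scipy.optimize import least_squares
P=np.load("pics/rail.npy")[:,:2]*1000
P=P[P[:,0]<598]
off=np.array([81,27,-27,-81.])
def yy(q): return -(P[:,0]-500)*np.sin(q[0])+(P[:,1]-q[1])*np.cos(q[0])
def f(q):
    y=yy(q); return (y[:,None]-off)[np.arange(len(y)),np.abs(y[:,None]-off).argmin(1)]
r=least_squares(f,[0.163,3.],x_scale=[.01,1]); q=r.x; print(q,r.fun.std())
y=yy(q)
for o in off:
    m=abs(y-o)<15; print(o,y[m].mean().round(2),np.degrees(np.arctan(np.polyfit(P[m,0],P[m,1],1)[0]))*np.pi/180)
top=[(279,241.3),(299.6,238.6),(320.3,235.3),(341,232.2)]
side=[(253.8,217.9),(263.0,231.5),(272.2,245),(282.2,258.8)]
c,s=np.cos(q[0]),np.sin(q[0])
for n,a in(("top",top),("side",side)):
    X=plane(n,a,.02)[:,:2]*1000
    xl=(X[:,0]-500)*c+(X[:,1]-q[1])*s; yl=-(X[:,0]-500)*s+(X[:,1]-q[1])*c
    print(n,X.round(1).tolist(),"xl",xl.round(1),"yl",yl.round(1))
E
```

```text
[0.14685722 3.78914962] 0.8012856846235302
81.0 80.16 0.14868002673187825
27.0 27.05 0.1503921503777176
-27.0 -26.73 0.15123900159623901
-81.0 -80.46 0.15306197299534421
top [[472.6, 81.0], [479.6, 28.5], [488.1, -24.3], [496.1, -77.4]] xl [-15.8 -16.5 -15.8 -15.7] yl [ 80.4  27.4 -26.1 -79.7]
side [[471.4, 83.6], [478.9, 27.9], [486.2, -24.9], [494.8, -77.2]] xl [-16.6 -17.3 -17.9 -17. ] yl [ 83.1  26.9 -26.4 -79.3]
```

```bash
cat >> h.py <<'E'
def rect(n,mask,z):
    """minAreaRect of the biggest contour of mask, cast on plane z -> centre mm, (long,short) mm, long-axis angle deg"""
    cs,_=cv2.findContours(mask.astype(np.uint8),cv2.RETR_EXTERNAL,cv2.CHAIN_APPROX_NONE)
    c=max(cs,key=cv2.contourArea)[:,0]; X=(plane(n,c,z)[:,:2]*1000).astype(np.float32)
    (cx,cy),(w,h),a=cv2.minAreaRect(X)
    if w<h: w,h,a=h,w,a+90
    return np.round([cx,cy,w,h,a%180],1)
def roi(n,X,r):
    m=np.zeros((420,560),bool); u,v=proj(n,[X])[0]; yy,xx=np.mgrid[:420,:560]; return (abs(xx-u)<r)&(abs(yy-v)<r)
E
python3 - <<'E'
from h import *
for nm,X in (("A",(.444,.271,.03)),("B",(.42,-.285,.03))):
  for n in("top","side"):
    im=cv2.imread(f"pics/{n}0.png"); C=np.load(f"pics/C{n}.npy"); hsv=cv2.cvtColor(im,cv2.COLOR_BGR2HSV)
    R=roi(n,X,36)
    obj=R&((hsv[...,1]<90)&(hsv[...,2]>100))
    dark=R&(hsv[...,2]<75)&(hsv[...,1]<110)
    whole=R&(C[...,2]>.015)
    fin=R&(C[...,2]>.05)&(C[...,2]<.08)
    bar=R&(C[...,2]>.015)&(C[...,2]<.045)
    def mar(m):
        c=(C[m][:,:2]*1000).astype(np.float32); r=cv2.minAreaRect(c); return np.round([*r[0],*r[1],r[2],*np.median(c,0)],1),m.sum()
    print(nm,n,"white@30",rect(n,obj,.03),"dark@66",rect(n,dark,.066) if dark.any() else None)
    print("   fin cloud",mar(fin),"bar",mar(bar),"z",C[bar][:,2].mean().round(4),C[fin][:,2].mean().round(4))
E
```

```text
A top white@30 [442.8 279.8 130.2  50.4 106.2] dark@66 None
   fin cloud (array([448.7, 262.9,  12.2,  48. ,  17.3, 448.7, 261.2]), np.int64(107)) bar (array([443.2, 283.1,  43.1, 120.6,  15.9, 441.2, 287.6]), np.int64(701)) z 0.0293 0.0641
A side white@30 [437.5 268.2 148.8  59.1 106.2] dark@66 [441.5 237.9  56.8  16.7 114.4]
   fin cloud (array([501.5, 264.4, 127.3,  50.5,   3.5, 447.7, 257. ]), np.int64(95)) bar (array([492.5, 331.7, 170.5, 198.9,  15.9, 445.7, 285.6]), np.int64(540)) z 0.0279 0.0629
B top white@30 [ 421.  -287.8  133.8   49.4   82.8] dark@66 [ 336.5 -218.4    2.5    0.    89.3]
   fin cloud (array([ 388.4, -269.2,   41. ,  140. ,   36.8,  417.5, -304. ]), np.int64(125)) bar (array([ 410. , -289.1,  123.9,  200.9,   73.2,  417.4, -271.8]), np.int64(896)) z 0.029 0.0635
B side white@30 [ 416.  -298.2  135.    47.    82.8] dark@66 None
   fin cloud (array([ 414.1, -313.3,   52.3,   13.2,   84.5,  412.9, -315.6]), np.int64(146)) bar (array([ 421.5, -294.5,  123.3,  171.4,   73. ,  415.6, -292.6]), np.int64(864)) z 0.0301 0.0644
```

```bash
cat >> h.py <<'E'
def module(n,im,C,X,r=36):
    """im BGR; returns bar & fin rects from cloud: cx,cy,long,short,angle"""
    hsv=cv2.cvtColor(im,cv2.COLOR_BGR2HSV); R=roi(n,X,r)&((hsv[...,1]<100)|(hsv[...,2]<60))
    out=[]
    for lo,hi in((.02,.042),(.05,.085)):
        m=(R&(C[...,2]>lo)&(C[...,2]<hi)).astype(np.uint8)
        k,l,s,_=cv2.connectedComponentsWithStats(m,connectivity=8)
        m=l==1+s[1:,4].argmax(); c=(C[m][:,:2]*1000).astype(np.float32); (a,b),(w,h),t=cv2.minAreaRect(c)
        if w<h:w,h,t=h,w,t+90
        out.append(np.round([a,b,w,h,t%180,m.sum()],1))
    return out
E
python3 - <<'E'
from h import *
for n in("top","side"):
    im=cv2.imread(f"pics/{n}0.png"); C=np.load(f"pics/C{n}.npy")
    print(n,module(n,im,C,(.42,-.285,.03)))
    # block & mat
    R=roi(n,(.567,.267,.03),60); hsv=cv2.cvtColor(im,cv2.COLOR_BGR2HSV)
    wood=R&(hsv[...,0]>12)&(hsv[...,0]<28)&(hsv[...,2]>150)&(hsv[...,1]>70)
    for lo,hi in((.018,.04),(.055,.085)):
        m=wood&(C[...,2]>lo)&(C[...,2]<hi); c=(C[m][:,:2]*1000).astype(np.float32); print(" wood",np.round(np.r_[sum([list(x) if hasattr(x,'__len__') else [x] for x in cv2.minAreaRect(c)],[]),m.sum()],1))
    mat=R&(hsv[...,2]<85)&(abs(C[...,2])<.02); print(" mat",rect(n,mat|wood,.004),rect(n,mat,.004))
    # lid and case cloud
    D=C.reshape(-1,3); o=np.array([.6322,.0236]); a=.149
    x=(D[:,:2]-o)@[np.cos(a),np.sin(a)]; y=(D[:,:2]-o)@[-np.sin(a),np.cos(a)]
    m=(abs(y)<.07)&(abs(x)<.12)
    for z0 in np.arange(.06,.21,.01):
        k=m&(abs(D[:,2]-z0)<.005)
        if k.sum()>5: print("  z",z0.round(2),"x pct5,50,95",np.percentile(x[k],[5,50,95]).round(3),k.sum())
E
```

```text
top [array([ 420.4, -291.4,  123.1,   43.6,   83.6,  649. ]), array([ 418.2, -310.3,   51.3,   12.2,   82.1,  113. ])]
 wood [572.7 271.8  35.2  68.5   7.9 218. ]
 wood [572.7 271.7  14.1  43.4   9.4 119. ]
 mat [574.6 277.5  74.8  39.2  98.9] [578.5 227.7  37.3  13.2   1.4]
  z 0.06 x pct5,50,95 [0.001 0.002 0.002] 41
  z 0.07 x pct5,50,95 [0.002 0.076 0.098] 116
  z 0.08 x pct5,50,95 [0.001 0.074 0.097] 973
  z 0.09 x pct5,50,95 [0.052 0.059 0.066] 158
  z 0.18 x pct5,50,95 [-0.001  0.013  0.021] 312
  z 0.19 x pct5,50,95 [-0.017 -0.005  0.014] 791
side [array([ 417.1, -292.5,  122. ,   43.3,   82.7,  705. ]), array([ 414.1, -313.3,   52.3,   13.2,   84.5,  146. ])]
 wood [610.4 272.4  84.9 325.3  87.3 163. ]
 wood [583.  195.2  26.9 201.6  14.3  85. ]Traceback (most recent call last):
  File "<stdin>", line 10, in <module>
  File "h.py", line 28, in rect
    c=max(cs,key=cv2.contourArea)[:,0]; X=(plane(n,c,z)[:,:2]*1000).astype(np.float32)
      ~~~^^^^^^^^^^^^^^^^^^^^^^^^
ValueError: max() iterable argument is empty
```

```bash
cat > to.py <<'E'
import sys
from h import *
# python3 to.py x y z jawdeg  (mm) -> tool shift cm, roll
def to(x,y,z,j):
    o=get_obs(); R=Rn.from_quat(o["tool_rot"]).as_matrix(); p=o["eef_pos"]*1000
    d=R.T@(np.array([x,y,z])-p)/10; a=np.degrees(np.arctan2(R[1,0],R[0,0]))
    print("t",round(o["clock"],2),"pos",p.round(1),"jaw",a.round(2),"tilt",np.degrees(np.arccos(-R[2,2])).round(2),"w",round(o["grip_width"]*1000,1),"F",o["ft_force"].round(1),"j",o["joint_pos"].round(2))
    print("shift",d.round(2),"roll",round((a-j+180)%360-180,1))
to(*map(float,sys.argv[1:5]))
E
python3 to.py 448.7 263.4 215 16; python3 - <<'E'
from h import *
print(plane("top",[(178.3,189.3),(220,179),(228.7,214),(186.7,224.3),(203.4,201.7)],.004).round(4))
E
```

```text
t 0.1 pos [169.7 469.7 214.1] jaw 70.13 tilt 0.11 w 85.4 F [-0.4  0.4 -0.3] j [1.22 0.24 0.   1.34 0.   1.57]
shift [-9.92 33.25 -0.07] roll 54.1
[[0.6096 0.3497 0.004 ]
 [0.6373 0.2385 0.004 ]
 [0.544  0.2132 0.004 ]
 [0.5164 0.3237 0.004 ]
 [0.5764 0.281  0.004 ]]
```

```bash
python3 -m inch '[[[8.5,-1.65,5.5,0,9],[8.5,-3.3,11,0,18],[8.5,-5,16.5,0,27],[8.5,-6.6,22,0,36],[8.5,-8.3,27.5,0,45]]]'; python3 to.py 448.7 263.4 110 16
```

```text
clock: 0.72
eef_pos: [0.4012, 0.2968, 0.2139]
tool_rot: [0.977, 0.215, -0.001, 0.001]
ft_force: [1.3, 0.7, 0.4]
grip_width: 0.085
t 0.72 pos [401.2 296.8 213.9] jaw 24.84 tilt 0.13 w 85.0 F [1.3 0.7 0.4] j [ 0.64  0.24  0.    1.33 -0.    1.77]
shift [ 2.92  5.01 10.39] roll 8.8
```

```bash
python3 -m inch '[[[5,2.0,3.5,2,6],[5,2.92,5.01,5,8.8],[5,2.92,5.01,8,8.8],[5,2.92,5.01,10.4,8.8],[5,2.92,5.01,10.4,8.8]]]'; python3 to.py 448.7 263.4 50 16; python3 - <<'E'
from h import *
p,d=snap("side","s1"); p,d=snap("top","t1")
E
```

```text
clock: 1.35
eef_pos: [0.4468, 0.2621, 0.1076]
tool_rot: [0.99, 0.139, -0.003, 0.002]
ft_force: [-0.8, -0.9, 0.1]
grip_width: 0.0496
t 1.35 pos [446.8 262.1 107.6] jaw 16.03 tilt 0.46 w 49.6 F [-0.8 -0.9  0.1] j [ 0.53  0.35 -0.13  1.1  -0.    1.82]
shift [ 0.26 -0.09  5.76] roll 0.0
```

View pics/s1.png

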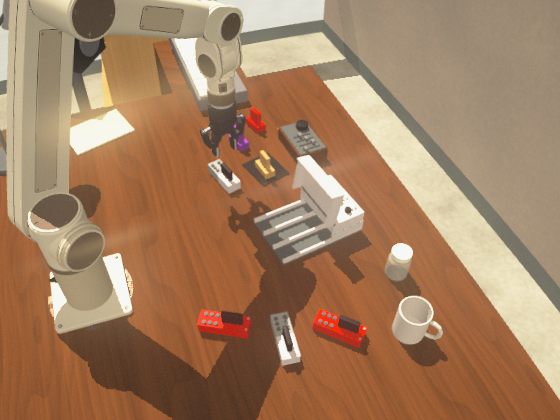

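View pics/t1.png

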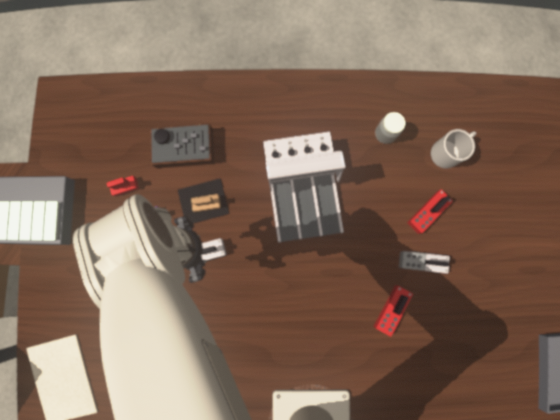

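```bash
python3 - <<'E'
from h import *
print(proj("top",[[.447,.262,.094],[.4487,.2634,.066]]),proj("side",[[.447,.262,.094],[.4487,.2634,.066]]))
C=cloud("top",np.load("pics/t1.npy"))
print([ (p,C[p[1],p[0]].round(3)) for p in [(195,272),(183,225),(196,276),(180,222),(186,226)]])
im=cv2.imread("pics/t1_full.png"); cv2.imwrite("pics/t1c.png",cv2.resize(im[190:300,130:260],None,fx=5,fy=5,interpolation=cv2.INTER_CUBIC))
im=cv2.imread("pics/s1_full.png"); cv2.imwrite("pics/s1c.png",cv2.resize(im[80:210,170:300],None,fx=4.6,fy=4.6,interpolation=cv2.INTER_CUBIC))
E
```

```text
[[201.93323222 250.52569317]
 [203.83266087 249.99934233]] [[225.60475742 159.96608722]
 [226.55171381 166.6397387 ]]
[((195, 272), array([0.402, 0.244, 0.235])), ((183, 225), array([0.496, 0.272, 0.232])), ((196, 276), array([0.394, 0.243, 0.232])), ((180, 222), array([0.503, 0.279, 0.229])), ((186, 226), array([0.497, 0.274, 0.202]))]
```

View pics/t1c.png

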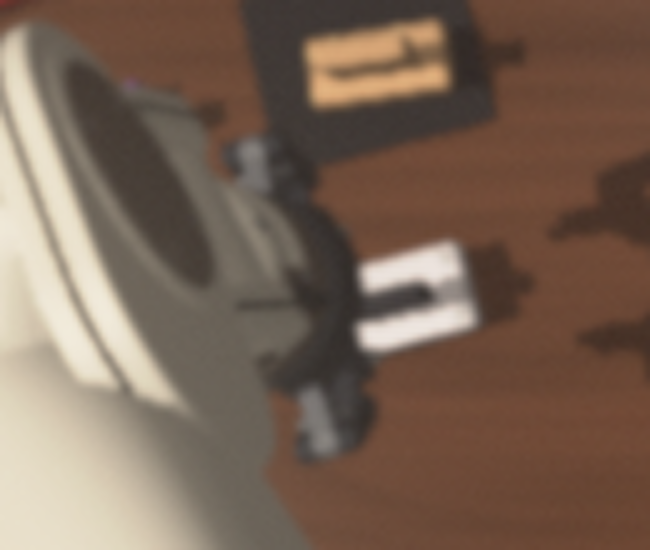

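View pics/s1c.png

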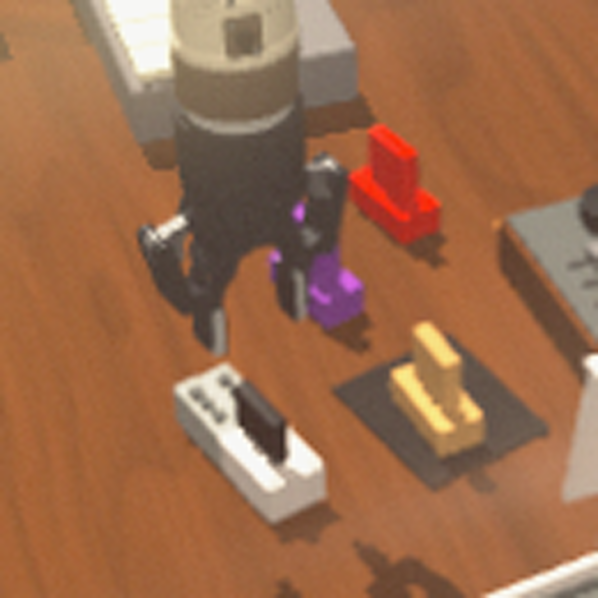

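```bash
python3 -m inch '[[[5,0.26,-0.09,2,0],[5,0.26,-0.09,4,0],[5,0.26,-0.09,5.76,0],[5,0.26,-0.09,5.76,0],[5,0.26,-0.09,5.76,0]]]'; python3 to.py 448.7 263.4 49 16
```

```text
clock: 2.08
eef_pos: [0.4519, 0.2656, 0.0541]
tool_rot: [0.99, 0.14, 0.0, 0.0]
ft_force: [0.4, -0.3, -0.5]
grip_width: 0.0495
t 2.08 pos [451.9 265.6  54.1] jaw 16.06 tilt 0.07 w 49.5 F [ 0.4 -0.3 -0.5] j [ 0.53  0.41 -0.19  0.96 -0.    1.82]
shift [-0.37  0.12  0.51] roll 0.1
```

```bash
python3 -m inch '[[[5,-0.35,0.12,0.45,0],[5,-0.35,0.12,0.45,0],[5,-0.35,0.12,0.45,0],[0,-0.35,0.12,0.45,0],[0,-0.35,0.12,0.45,0]]]'; python3 -m inch '[[[0,0,0,0,0],[0,0,0,0,0],[0,0,0,0,0],[0,0,0,0,0],[0,0,0,0,0]]]'; python3 to.py 448.7 263.4 120 16
```

```text
clock: 2.7
eef_pos: [0.4489, 0.2635, 0.0497]
tool_rot: [0.99, 0.14, 0.0, 0.0]
ft_force: [0.4, 1.2, -0.7]
grip_width: 0.0143
clock: 3.32
eef_pos: [0.449, 0.2636, 0.0497]
tool_rot: [0.99, 0.14, 0.001, 0.0]
ft_force: [0.3, -0.1, 1.7]
grip_width: -0.0001
t 3.33 pos [449.  263.6  49.7] jaw 16.06 tilt 0.07 w -0.1 F [ 0.3 -0.1  1.7] j [ 0.53  0.41 -0.21  0.95 -0.    1.82]
shift [-0.03  0.01 -7.03] roll 0.1
```

```bash
python3 - <<'E'
from h import *
snap("side","s2",(180,110,290,220),5.4); snap("top","t2",(150,200,260,300),5.4)
E
```

```text
(no output)
```

View pics/s2.png

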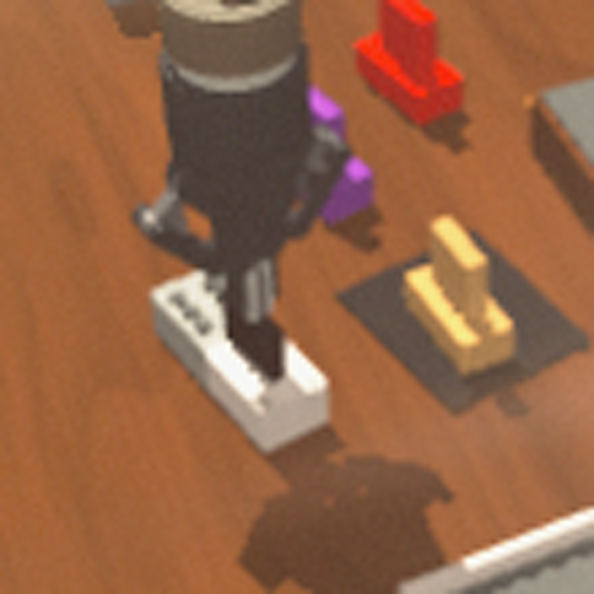

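View pics/t2.png

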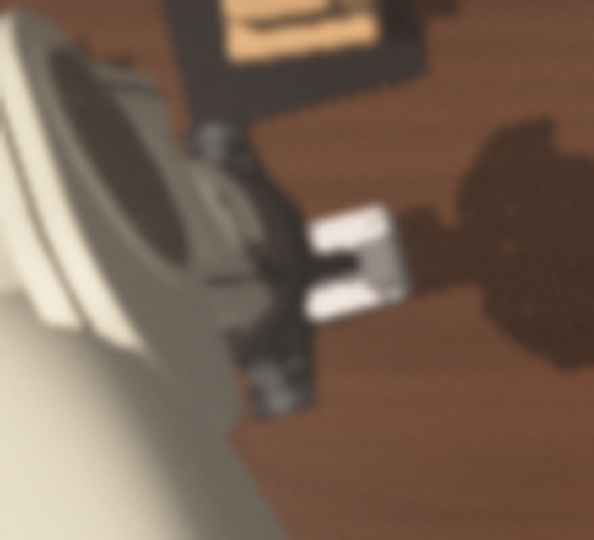

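```bash
python3 - <<'E'
from h import *
im=cv2.imread("pics/s2_full.png"); cv2.imwrite("pics/s2z.png",cv2.resize(im[145:200,205:250],None,fx=13,fy=10.9,interpolation=cv2.INTER_NEAREST))
C=cloud("side",np.load("pics/s2.npy"))
for v in range(155,184,2): print(v,[tuple((C[v,u]*1000).astype(int).tolist()) for u in range(219,236,2)])
print(proj("side",[[.449,.2636,.036],[.449,.2636,.066],[.449,.2636,.03]]))
E
```

```text
155 [(428, 259, 120), (434, 262, 116), (436, 244, 130), (441, 243, 129), (452, 261, 112), (456, 256, 114), (463, 258, 111), (499, 373, 5), (506, 374, 2)]
157 [(423, 243, 128), (431, 251, 118), (436, 249, 118), (442, 248, 118), (449, 251, 113), (455, 252, 111), (461, 254, 106), (496, 364, 5), (503, 363, 4)]
159 [(423, 244, 119), (428, 241, 120), (436, 250, 110), (441, 247, 111), (448, 252, 105), (456, 256, 99), (463, 260, 93), (496, 364, -2), (502, 360, -1)]
161 [(422, 242, 113), (429, 244, 110), (436, 252, 101), (443, 255, 96), (448, 252, 97), (455, 256, 91), (462, 259, 87), (493, 356, -3), (497, 343, 5)]
163 [(440, 324, 30), (437, 283, 66), (437, 256, 89), (442, 254, 89), (448, 254, 87), (454, 255, 85), (462, 263, 76), (490, 344, -1), (495, 339, 1)]
165 [(437, 311, 35), (436, 281, 60), (437, 260, 78), (441, 253, 83), (447, 251, 82), (454, 254, 78), (480, 333, 2), (485, 328, 5), (493, 331, 0)]
167 [(435, 306, 31), (441, 303, 32), (438, 267, 63), (441, 254, 74), (447, 252, 74), (453, 251, 73), (477, 322, 4), (483, 321, 4), (489, 318, 4)]
169 [(432, 295, 33), (438, 294, 32), (438, 270,
[... 527 characters left out ...]
3), (470, 253, 34)]
177 [(425, 273, 22), (428, 258, 35), (433, 257, 34), (441, 261, 28), (445, 252, 34), (448, 242, 42), (453, 236, 46), (460, 241, 39), (468, 247, 31)]
179 [(424, 271, 16), (428, 262, 23), (433, 255, 27), (438, 252, 28), (442, 245, 33), (447, 240, 36), (452, 236, 38), (459, 238, 34), (465, 239, 31)]
181 [(425, 276, 2), (427, 259, 18), (430, 244, 30), (434, 239, 33), (441, 239, 31), (445, 234, 34), (453, 239, 27), (458, 236, 28), (464, 234, 28)]
183 [(422, 268, 2), (427, 262, 6), (430, 250, 16), (434, 239, 25), (438, 232, 30), (444, 229, 30), (450, 231, 27), (455, 227, 28), (461, 225, 29)]
[[227.17818722 173.98704889]
 [226.62973706 166.57322956]
 [227.28640765 175.44538498]]
```

View pics/s2z.png

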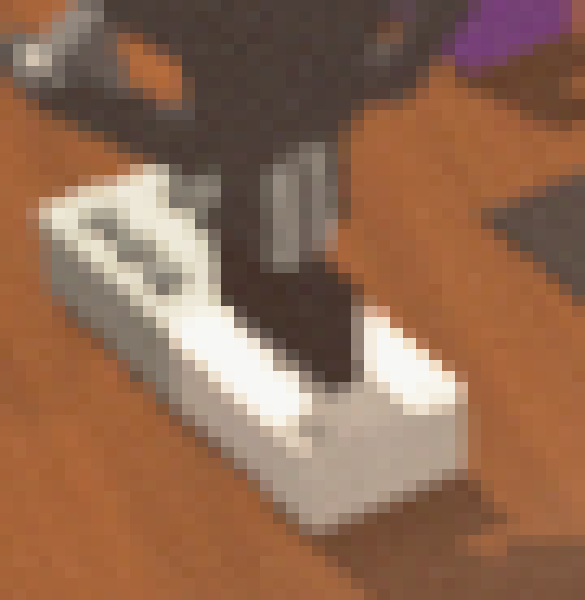

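```bash
python3 - <<'E'
from h import *
im=cv2.imread("pics/s1_full.png"); cv2.imwrite("pics/s1z.png",cv2.resize(im[120:175,195:245],None,fx=12,fy=10.9,interpolation=cv2.INTER_NEAREST))
C=cloud("side",np.load("pics/s1.npy"))
for v in range(141,166,2): print(v,[tuple((C[v,u]*1000).astype(int).tolist()) for u in list(range(211,220,2))+list(range(230,240,2))])
E
```

```text
141 [(408, 258, 179), (413, 255, 179), (416, 243, 188), (420, 234, 194), (427, 242, 186), (468, 278, 146), (470, 265, 156), (474, 259, 159), (481, 264, 153), (530, 417, 20)]
143 [(403, 238, 188), (411, 248, 179), (416, 243, 181), (420, 236, 185), (476, 458, -4), (467, 277, 139), (470, 266, 147), (474, 260, 151), (481, 264, 146), (526, 404, 23)]
145 [(402, 233, 185), (410, 243, 175), (414, 236, 180), (419, 236, 178), (472, 443, 0), (506, 431, 0), (469, 265, 141), (472, 254, 149), (479, 259, 143), (526, 405, 14)]
147 [(401, 233, 178), (409, 242, 169), (413, 237, 172), (420, 242, 166), (470, 433, 0), (502, 416, 4), (469, 266, 132), (471, 251, 144), (478, 255, 139), (525, 399, 10)]
149 [(442, 433, 0), (410, 251, 155), (415, 245, 158), (420, 243, 158), (467, 423, 0), (502, 416, -4), (507, 411, -2), (473, 258, 131), (478, 256, 131), (526, 406, -3)]
151 [(441, 427, -4), (410, 252, 146), (413, 243, 153), (419, 242, 152), (424, 241, 151), (498, 401, 0), (503, 398, 1), (510, 399, -1), (516, 396, -1), (523, 395, -1)]
153 [(438, 418, -4), (409, 251, 140), (414, 246, 142), (418, 240, 146), (426, 
[... 355 characters left out ...]
494, 369, 1), (500, 367, 2), (507, 367, 0), (513, 363, 1)]
159 [(429, 383, 1), (436, 385, -1), (440, 376, 3), (447, 379, 0), (454, 378, -1), (487, 368, -3), (493, 364, -1), (498, 358, 1), (505, 361, -3), (508, 349, 5)]
161 [(427, 379, -3), (433, 375, -1), (432, 339, 29), (439, 342, 24), (444, 336, 28), (482, 351, 3), (489, 353, 0), (495, 351, 0), (503, 353, -4), (507, 347, 0)]
163 [(419, 340, 24), (424, 337, 24), (429, 331, 28), (435, 329, 28), (441, 327, 28), (480, 343, 2), (487, 344, 0), (492, 341, 0), (499, 340, 0), (504, 335, 2)]
165 [(414, 321, 33), (420, 320, 32), (427, 322, 28), (432, 317, 31), (437, 313, 32), (477, 332, 5), (484, 334, 1), (490, 334, 0), (496, 332, -1), (501, 326, 2)]
```

View pics/s1z.png

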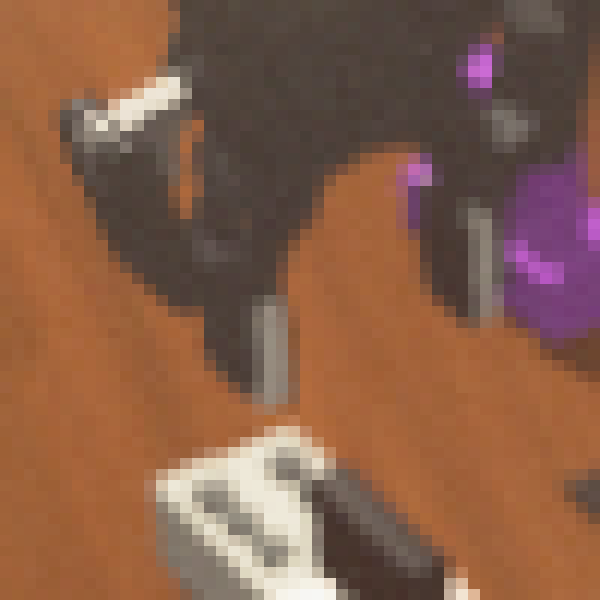

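```bash
python3 -m inch '[[[3.5,0,0,0,0],[3.5,0,0,0,0],[3.5,0,0,0,0],[3.5,0,0,0,0],[3.5,0,0,0.5,0]]]'; python3 - <<'E'
from h import *
snap("side","s3",(195,130,250,190),10)
C=cloud("side",np.load("pics/s3.npy"))
E
```

```text
clock: 4.05
eef_pos: [0.4493, 0.2637, 0.0447]
tool_rot: [0.99, 0.14, 0.001, 0.0]
ft_force: [0.7, 0.8, -0.5]
grip_width: 0.0345
```

View pics/s3.png

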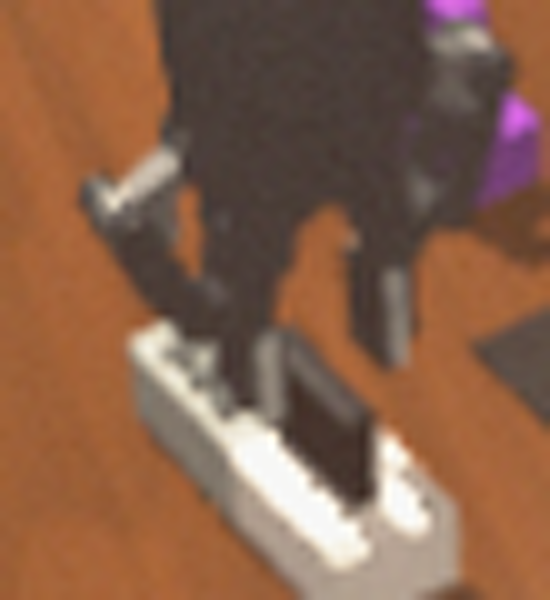

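```bash
python3 - <<'E'
from h import *
C=cloud("side",np.load("pics/s3.npy"))
for v in range(158,176,2): print(v,[tuple((C[v,u]*1000).astype(int).tolist()) for u in range(218,240,2)])
E
```

```text
158 [(423, 256, 113), (425, 238, 127), (432, 242, 122), (470, 379, -2), (476, 374, -1), (178, -832, 1093), (464, 276, 84), (466, 261, 96), (470, 255, 99), (479, 265, 88), (510, 354, 5)]
160 [(420, 245, 115), (426, 245, 113), (432, 245, 112), (467, 368, -1), (472, 361, 2), (480, 364, -2), (463, 274, 78), (468, 270, 80), (470, 256, 91), (478, 263, 83), (509, 351, 0)]
162 [(421, 249, 104), (425, 242, 109), (431, 245, 104), (447, 286, 64), (470, 355, 0), (475, 349, 2), (463, 277, 67), (467, 267, 74), (470, 257, 82), (477, 261, 77), (505, 338, 3)]
164 [(420, 249, 96), (427, 254, 90), (431, 247, 95), (444, 275, 67), (450, 274, 66), (473, 342, 1), (479, 340, 0), (467, 268, 66), (471, 262, 69), (496, 331, 3), (502, 328, 4)]
166 [(422, 258, 80), (426, 249, 87), (431, 248, 86), (442, 268, 66), (446, 261, 70), (452, 262, 68), (475, 325, 7), (483, 334, -3), (178, -832, 1093), (494, 324, 1), (499, 321, 3)]
168 [(421, 257, 73), (426, 252, 76), (429, 243, 83), (441, 268, 58), (444, 254, 69), (449, 250, 71), (454, 247, 72), (479, 320, 1), (486, 322, -2), (491, 317, 0), (497, 315, 0)]
170 [(429, 295, 30), (424, 248, 73), (431, 251, 68), (441, 266, 51), (444, 257, 58), (448, 247, 66), (453, 245, 66), (459, 243, 66), (178, -832, 1093), (489, 308, 0), (494, 305, 0)]
172 [(427, 289, 28), (432, 283, 32), (438, 283, 30), (442, 273, 37), (444, 258, 50), (448, 249, 56), (451, 236, 67), (457, 238, 63), (480, 302, 0), (486, 300, 0), (490, 292, 5)]
174 [(424, 280, 29), (429, 272, 34), (436, 276, 28), (440, 269, 32), (444, 259, 41), (447, 249, 48), (451, 240, 55), (458, 241, 52), (469, 262, 30), (484, 294, -2), (489, 287, 1)]
```

```bash
python3 to.py 449 263.4 17 16; python3 -m inch '[[[3.5,0,0,0.8,0],[3.5,0,0,1.6,0],[3.5,0,0,2.4,0],[3.5,0,0,2.7,0],[3.5,0,0,2.7,0]]]';python3 - <<'E'
from h import *
snap("side","s4",(195,130,250,190),10)
E
```

```text
t 4.1 pos [448.7 263.3  43.8] jaw 16.06 tilt 0.07 w 34.8 F [-0.6 -0.3 -1. ] j [ 0.53  0.42 -0.22  0.93 -0.    1.82]
shift [0.03 0.   2.68] roll 0.1
clock: 4.72
eef_pos: [0.4485, 0.2632, 0.0165]
tool_rot: [0.99, 0.14, -0.0, 0.001]
ft_force: [0.7, -0.1, 0.0]
grip_width: 0.0349
```

View pics/s4.png

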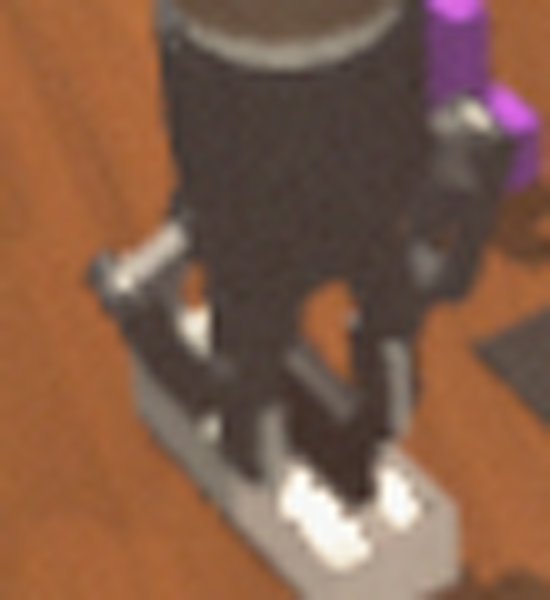

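```bash
python3 -m inch '[[[0,0,0,0,0],[0,0,0,0,0],[0,0,0,0,0],[0,0,0,0,0],[0,0,0,0,0]]]'; python3 -m inch '[[[0,0,0,-1,0],[0,0,0,-3,0],[0,0,0,-5,0],[0,0,0,-7,0],[0,0,0,-9,0]]]'; python3 to.py 542 10 120 -81.5;python3 - <<'E'
from h import *
snap("side","s5",(150,70,290,210),5)
E
```

```text
clock: 5.4
eef_pos: [0.4491, 0.2636, 0.0172]
tool_rot: [0.99, 0.14, 0.001, 0.0]
ft_force: [-0.9, -0.2, 3.5]
grip_width: 0.0112
clock: 6.02
eef_pos: [0.4481, 0.2631, 0.1074]
tool_rot: [0.99, 0.14, -0.001, 0.001]
ft_force: [-0.7, 0.4, -3.5]
grip_width: 0.0112
t 6.03 pos [448.1 263.1 107.4] jaw 16.06 tilt 0.11 w 11.2 F [-0.7  0.4 -3.5] j [ 0.53  0.35 -0.13  1.09 -0.    1.82]
shift [ 2.02 26.92 -1.23] roll 97.6
```

View pics/s5.png

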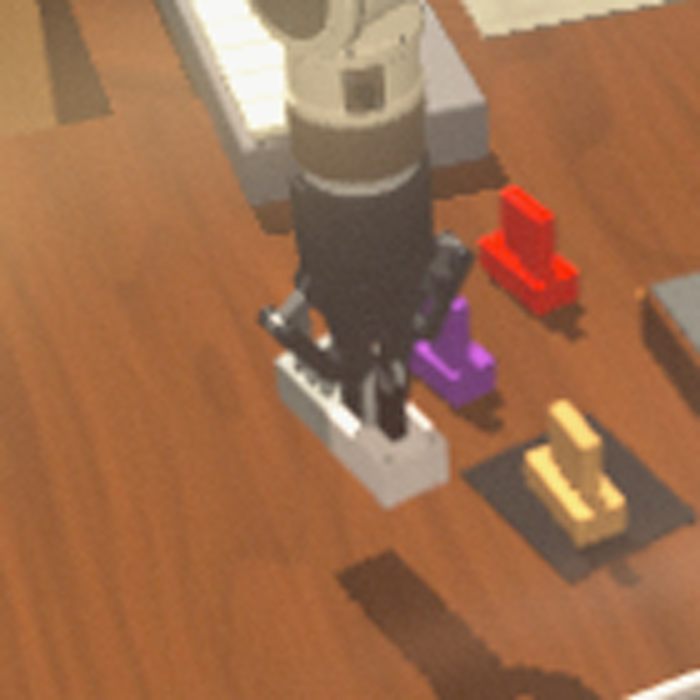

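```bash
python3 to.py 519.3 6.9 108 -81.5; python3 -m inch '[[[0,-0.2,4,0,10],[0,-0.1,8,0,20],[0,0,12,0,30],[0,0,16,0,40],[0,0,20,0,50]]]'; python3 to.py 519.3 6.9 108 -81.5;
```

```text
t 6.08 pos [449.7 264.1 110.2] jaw 16.06 tilt 0.2 w 11.4 F [ 0.4 -0.  -2.4] j [ 0.53  0.35 -0.13  1.09 -0.    1.82]
shift [-0.43 26.64  0.23] roll 97.6
clock: 6.7
eef_pos: [0.5043, 0.0705, 0.1094]
tool_rot: [0.956, -0.295, 0.001, -0.0]
ft_force: [0.4, 0.7, -3.9]
grip_width: 0.0115
t 6.7 pos [504.3  70.5 109.4] jaw -34.26 tilt 0.08 w 11.5 F [ 0.4  0.7 -3.9] j [ 0.14  0.33 -0.16  1.08  0.    2.31]
shift [4.82 4.41 0.13] roll 47.2
```

```bash
python3 -m inch '[[[0,1,0.9,0,10],[0,2,1.8,0,20],[0,3,2.7,0,30],[0,4.0,3.6,0,40],[0,4.82,4.41,0.1,47.2]]]'; python3 -m inch '[[[0,0,0,0,0],[0,0,0,0,0],[0,0,0,0,0],[0,0,0,0,0],[0,0,0,0,0]]]'; python3 to.py 519.3 6.9 60 -81.5; python3 - <<'E'
from h import *
snap("side","s6",(200,120,370,270),4.5);snap("top","t6",(220,100,370,260),4.5)
E
```

```text
clock: 7.32
eef_pos: [0.5185, 0.0064, 0.1074]
tool_rot: [0.756, -0.654, -0.0, 0.0]
ft_force: [0.0, 0.0, -3.7]
grip_width: 0.0111
clock: 7.95
eef_pos: [0.5185, 0.0067, 0.1075]
tool_rot: [0.757, -0.654, -0.0, 0.0]
ft_force: [-0.6, 0.1, -4.1]
grip_width: 0.0113
t 7.95 pos [518.5   6.7 107.5] jaw -81.69 tilt 0.05 w 11.3 F [-0.6  0.1 -4.1] j [ 0.01  0.35 -0.14  1.09  0.    3.01]
shift [-0.01 -0.08  4.75] roll -0.2
```

View pics/s6.png

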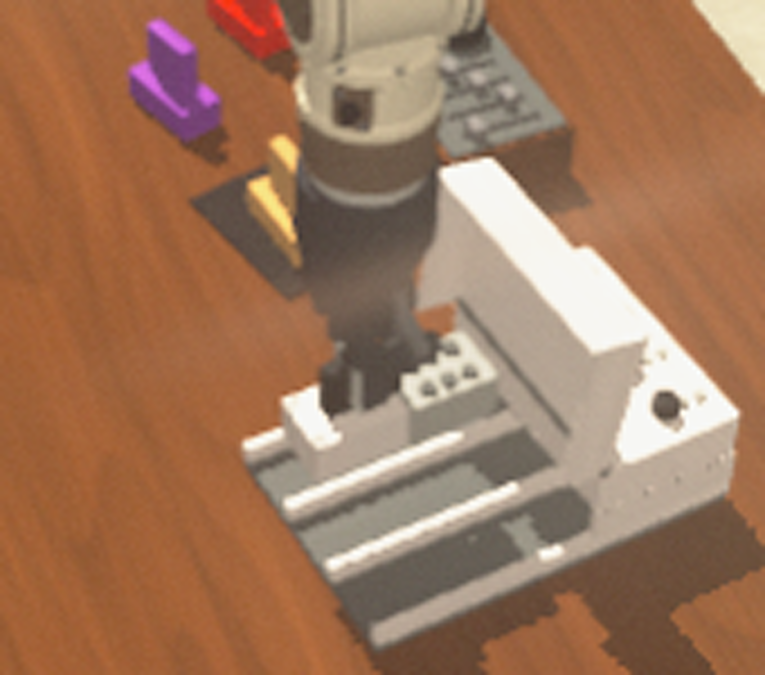

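View pics/t6.png

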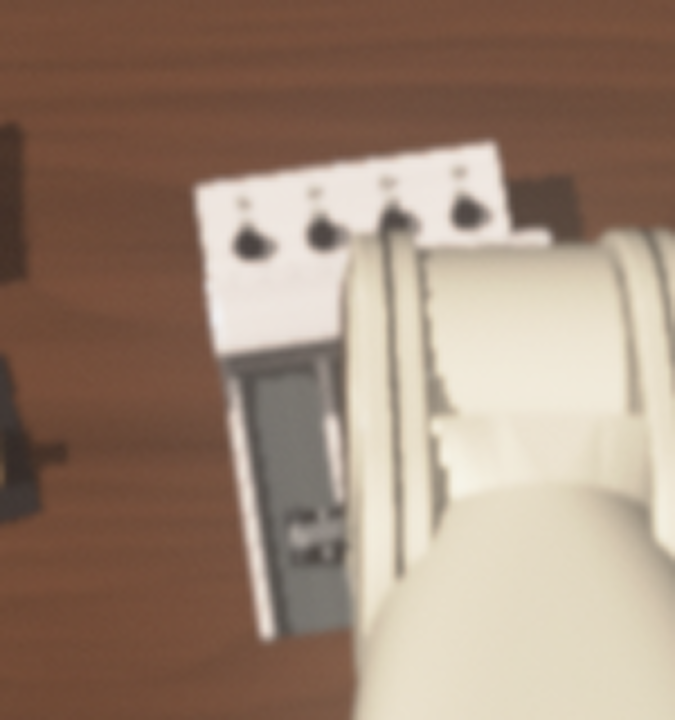

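```bash
python3 -m inch '[[[0,0,-0.08,2,0],[0,0,-0.08,4,0],[0,0,-0.08,6.2,0],[0,0,-0.08,6.2,0],[0,0,-0.08,6.2,0]]]'; python3 to.py 519.3 6.9 24 -81.5; python3 - <<'E'
from h import *
snap("side","s7",(240,140,370,270),5)
im=cv2.imread("pics/s7_full.png");C=cloud("side",np.load("pics/s7.npy"))
a=.149;o=np.array([.633,.024]);D=C.reshape(-1,3)
x=((D[:,:2]-o)@[np.cos(a),np.sin(a)]).reshape(420,560)*1000; y=((D[:,:2]-o)@[-np.sin(a),np.cos(a)]).reshape(420,560)*1000;z=C[...,2]*1000
m=(abs(x+95)<70)&(abs(y)<30)&(z>23)&(z<75)
print(m.sum())
t=m&(abs(z-60)<8)&(y>-19); 
for lo,hi in((-160,-120),(-80,-60),(-60,-30)):
    k=m&(x>lo)&(x<hi); print(lo,hi,k.sum(),"y pct",np.percentile(y[k],[2,20,50,98]).round(1),"z",np.percentile(z[k],[2,50,98]).round(1),"x",np.percentile(x[k],[1,99]).round(1))
E
```

```text
clock: 8.68
eef_pos: [0.5199, 0.0067, 0.0462]
tool_rot: [0.756, -0.654, -0.0, -0.0]
ft_force: [1.1, 0.7, -4.2]
grip_width: 0.011
t 8.68 pos [519.9   6.7  46.2] jaw -81.7 tilt 0.03 w 11.0 F [ 1.1  0.7 -4.2] j [ 0.01  0.42 -0.22  0.94  0.    3.01]
shift [-0.02  0.05  2.22] roll -0.2
681
-160 -120 275 y pct [-23.6 -21.1 -11.8  19.8] z [30.7 57.6 72.6] x [-155.5 -120.3]
-80 -60 91 y pct [-25.1 -21.8 -19.3   2.3] z [28.  58.4 64.9] x [-79.2 -60.8]
-60 -30 145 y pct [-26.  -20.9 -14.4  18.1] z [29.6 58.4 65.5] x [-59.6 -35.3]
```

View pics/s7.png

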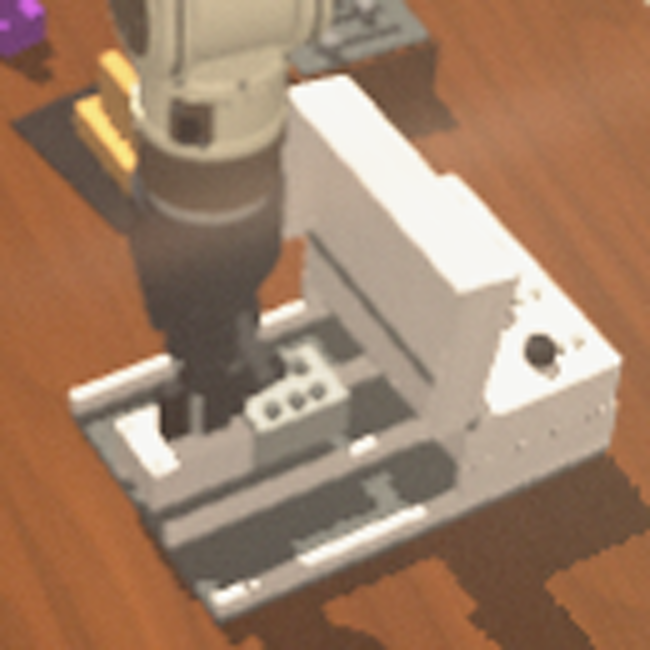

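```bash
python3 -m inch '[[[0,0,0,0.7,0],[0,0,0,1.4,0],[0,0,0,2.0,0],[0,0,0,2.0,0],[0,0,0,2.0,0]]]'; python3 to.py 541 10.2 26 -81.5
```

```text
clock: 9.35
eef_pos: [0.5203, 0.0067, 0.0265]
tool_rot: [0.756, -0.654, 0.0, -0.001]
ft_force: [-0.2, -0.1, -4.1]
grip_width: 0.0112
t 9.35 pos [520.3   6.7  26.5] jaw -81.7 tilt 0.07 w 11.2 F [-0.2 -0.1 -4.1] j [ 0.01  0.44 -0.24  0.89  0.    3.01]
shift [-0.04 -2.1   0.05] roll -0.2
```

```bash
python3 -m inch '[[[0,0,-0.7,0,0],[0,0,-1.4,0,0],[0,0,-2.1,0,0],[0,0,-2.1,0.25,0],[0,0,-2.1,0.4,0]]]'; python3 to.py 541 10.2 24 -81.5
```

```text
clock: 9.98
eef_pos: [0.5416, 0.0098, 0.0233]
tool_rot: [0.756, -0.654, 0.001, -0.001]
ft_force: [-1.9, -0.0, 9.2]
grip_width: 0.011
t 9.97 pos [541.6   9.8  23.3] jaw -81.7 tilt 0.13 w 11.0 F [-1.9 -0.   9.2] j [ 0.02  0.48 -0.18  0.91  0.    3.01]
shift [-0.04  0.06 -0.07] roll -0.2
```

On the floor (+9 N upward). Release and lift.

```bash
python3 -m inch '[[[1.1,0,0,-0.05,0],[3.5,0,0,-0.1,0],[3.5,0,0,-0.1,0],[3.5,0,0,-0.1,0],[3.5,0,0,-0.1,0]]]'; python3 -m inch '[[[3.5,0,0,-2,0],[3.5,0,0,-5,0],[3.5,0,0,-9,0],[3.5,0,0,-13,0],[3.5,0,0,-13,0]]]'; python3 to.py 417 -311.5 150 -6.5; python3 - <<'E'
from h import *
snap("side","s8",(240,140,370,270),5)
E
```

```text
clock: 10.6
eef_pos: [0.5417, 0.0098, 0.0243]
tool_rot: [0.756, -0.654, 0.001, -0.001]
ft_force: [1.0, 0.3, 0.7]
grip_width: 0.035
clock: 11.22
eef_pos: [0.5441, 0.0098, 0.1583]
tool_rot: [0.756, -0.654, 0.004, -0.004]
ft_force: [0.8, -0.7, -0.2]
grip_width: 0.0352
t 11.22 pos [544.1   9.8 158.3] jaw -81.7 tilt 0.6 w 35.2 F [ 0.8 -0.7 -0.2] j [0.02 0.35 0.   1.22 0.   3.01]
shift [29.96 17.23  0.67] roll -75.2
```

View pics/s8.png

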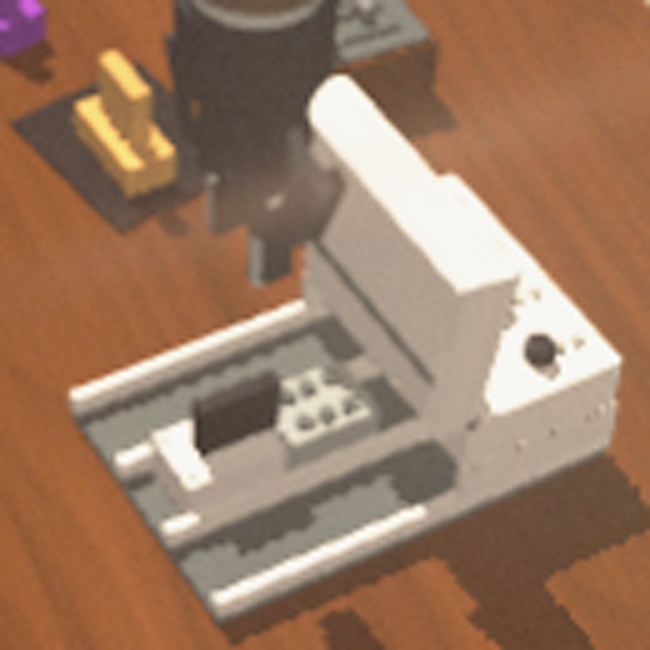

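```bash
python3 -m inch '[[[5,4,4,0,-10],[5,9,7,0,-20],[5,14,10,0,-30],[5,19,12,0,-40],[5,24,14,0,-50]]]'; python3 to.py 417 -311.5 110 -6.5;
```

```text
clock: 11.9
eef_pos: [0.4391, -0.2428, 0.1538]
tool_rot: [0.958, -0.286, 0.002, -0.002]
ft_force: [1.1, -0.5, -0.4]
grip_width: 0.0502
t 11.9 pos [ 439.1 -242.8  153.8] jaw -33.22 tilt 0.27 w 50.2 F [ 1.1 -0.5 -0.4] j [-0.51  0.28 -0.11  1.18  0.    1.64]
shift [1.91 6.98 4.35] roll -26.7
```

```bash
python3 -m inch '[[[5,0.9,3.5,0,-10],[5,1.7,6,1,-20],[5,1.9,7,2.5,-26.7],[5,1.9,7,4.35,-26.7],[5,1.9,7,4.35,-26.7]]]'; python3 to.py 417 -311.5 17 -6.5; python3 - <<'E'
from h import *
snap("side","s9",(240,280,340,380),6)
im=cv2.imread("pics/s9_full.png");C=cloud("side",np.load("pics/s9.npy"))
print(module("side",im,C,(.417,-.3,.03),30))
E
```

```text
clock: 12.52
eef_pos: [0.4146, -0.3103, 0.1072]
tool_rot: [0.998, -0.057, -0.001, -0.003]
ft_force: [-1.0, -0.2, 0.3]
grip_width: 0.0497
t 12.53 pos [ 414.6 -310.3  107.2] jaw -6.55 tilt 0.34 w 49.7 F [-1.  -0.2  0.3] j [-0.65  0.35 -0.13  1.09  0.    1.04]
shift [0.26 0.15 9.02] roll -0.0
[array([ 416.8, -293.2,  120.1,   43.4,   83.7,  645. ]), array([ 414.5, -311.5,   53.6,   12.4,   82.8,  143. ])]
```

View pics/s9.png

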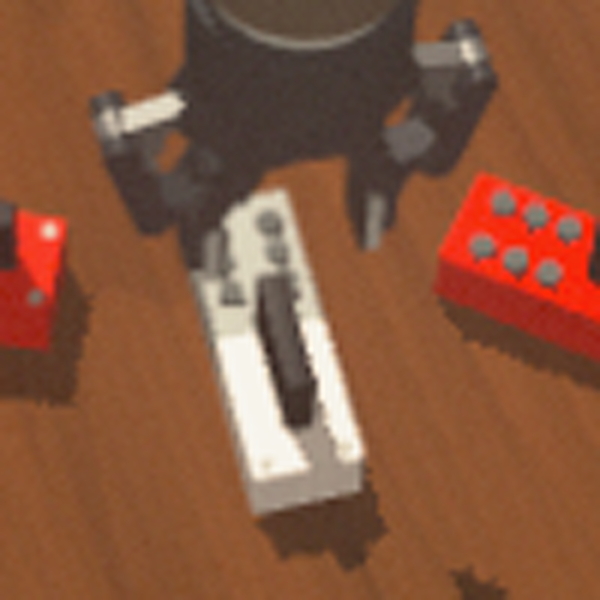

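```bash
python3 -m inch '[[[4,0.15,0.15,2.5,0],[4,0.15,0.15,5,0],[4,0.15,0.15,7.5,0],[4,0.15,0.15,9,0],[4,0.15,0.15,9,0]]]'; python3 to.py 416 -312 17 -6.5; python3 -m inch '[[[4,0,0,0,0],[4,0,0,0,0],[0,0,0,0,0],[0,0,0,0,0],[0,0,0,0,0]]]'; python3 -m inch '[[[0,0,0,0,0],[0,0,0,0,0],[0,0,0,-2,0],[0,0,0,-5,0],[0,0,0,-9,0]]]';python3 to.py 416 -312 17 -6.5
```

```text
clock: 13.2
eef_pos: [0.4165, -0.3114, 0.0178]
tool_rot: [0.998, -0.057, -0.0, -0.003]
ft_force: [0.0, 0.1, 0.8]
grip_width: 0.0401
t 13.2 pos [ 416.5 -311.4   17.8] jaw -6.51 tilt 0.32 w 40.1 F [0.  0.1 0.8] j [-0.64  0.45 -0.24  0.88  0.    1.04]
shift [-0.04  0.06  0.08] roll -0.0
clock: 13.82
eef_pos: [0.4169, -0.3118, 0.0185]
tool_rot: [0.998, -0.057, 0.0, -0.002]
ft_force: [-1.2, 0.6, 4.1]
grip_width: 0.011
clock: 14.45
eef_pos: [0.415, -0.3109, 0.107]
tool_rot: [0.998, -0.057, -0.002, -0.004]
ft_force: [0.4, 0.4, -4.5]
grip_width: 0.0111
t 14.45 pos [ 415.  -310.9  107. ] jaw -6.51 tilt 0.53 w 11.1 F [ 0.4  0.4 -4.5] j [-0.65  0.36 -0.13  1.1   0.    1.04]
shift [0.16 0.17 9.  ] roll -0.0
```

```bash
python3 to.py 522.3 -47.2 110 -81.5;python3 -m inch '[[[0,0.5,-4,0,10],[0,1,-8,0,20],[0,2,-12,0,30],[0,3.5,-16,0,40],[0,5,-20,0,50]]]'; python3 to.py 522.3 -47.2 110 -81.5
```

```text
t 14.45 pos [ 415.  -310.9  107. ] jaw -6.51 tilt 0.53 w 11.1 F [ 0.4  0.4 -4.5] j [-0.65  0.36 -0.13  1.1   0.    1.04]
shift [  7.67 -27.41  -0.13] roll 75.0
clock: 15.08
eef_pos: [0.4867, -0.1164, 0.1071]
tool_rot: [0.879, -0.476, -0.005, -0.002]
ft_force: [-0.4, -0.3, -4.8]
grip_width: 0.0113
t 15.07 pos [ 486.7 -116.4  107.1] jaw -56.85 tilt 0.64 w 11.3 F [-0.4 -0.3 -4.8] j [-0.24  0.32 -0.18  1.08  0.01  2.32]
shift [-3.85 -6.76 -0.25] roll 24.6
```

```bash
python3 -m inch '[[[0,-1.3,-2.3,0,10],[0,-2.6,-4.6,0,20],[0,-3.85,-6.76,0,24.6],[0,-3.85,-6.76,0,24.6],[0,-3.85,-6.76,0,24.6]]]'; python3 to.py 522.3 -47.2 48 -81.5
```

```text
clock: 15.7
eef_pos: [0.5211, -0.0473, 0.1065]
tool_rot: [0.758, -0.652, -0.006, -0.0]
ft_force: [-0.1, -1.2, -3.7]
grip_width: 0.0111
t 15.7 pos [521.1 -47.3 106.5] jaw -81.41 tilt 0.73 w 11.1 F [-0.1 -1.2 -3.7] j [-0.1   0.37 -0.11  1.1   0.01  2.9 ]
shift [ 0.06 -0.17  5.85] roll 0.1
```

```bash
python3 -m inch '[[[0,0.06,-0.1,2,0],[0,0.06,-0.1,4,0],[0,0.06,-0.1,5.7,0],[0,0.06,-0.1,5.7,0],[0,0.06,-0.1,5.7,0]]]'; python3 to.py 522.3 -47.2 26 -81.5; python3 - <<'E'
from h import *
snap("side","s10",(240,140,370,270),5)
C=cloud("side",np.load("pics/s10.npy"))
a=.149;o=np.array([.633,.024]);D=C.reshape(-1,3)
x=((D[:,:2]-o)@[np.cos(a),np.sin(a)]).reshape(420,560)*1000; y=((D[:,:2]-o)@[-np.sin(a),np.cos(a)]).reshape(420,560)*1000;z=C[...,2]*1000
m=(abs(x+100)<70)&(abs(y+54)<27)&(z>32)&(z<80)
for lo,hi in((-165,-128),(-60,-30)):
    k=m&(x>lo)&(x<hi)&(abs(z-60)<9); print(lo,hi,k.sum(),"y pct",np.percentile(y[k],[2,20,50,98]).round(1),"z",np.percentile(z[k],[2,50,98]).round(1),"x",np.percentile(x[k],[1,99]).round(1))
E
```

```text
clock: 16.32
eef_pos: [0.5217, -0.0479, 0.0499]
tool_rot: [0.758, -0.652, -0.006, -0.0]
ft_force: [-0.1, 0.3, -4.0]
grip_width: 0.0113
t 16.32 pos [521.7 -47.9  49.9] jaw -81.45 tilt 0.71 w 11.3 F [-0.1  0.3 -4. ] j [-0.1   0.43 -0.19  0.97  0.01  2.9 ]
shift [-0.04 -0.09  2.39] roll 0.0
-165 -128 174 y pct [-78.2 -74.  -62.8 -34.7] z [51.6 61.8 67.4] x [-161.3 -130.3]
-60 -30 93 y pct [-77.1 -71.2 -58.4 -32.8] z [53.8 61.6 65.5] x [-59.8 -42.2]
```

View pics/s10.png

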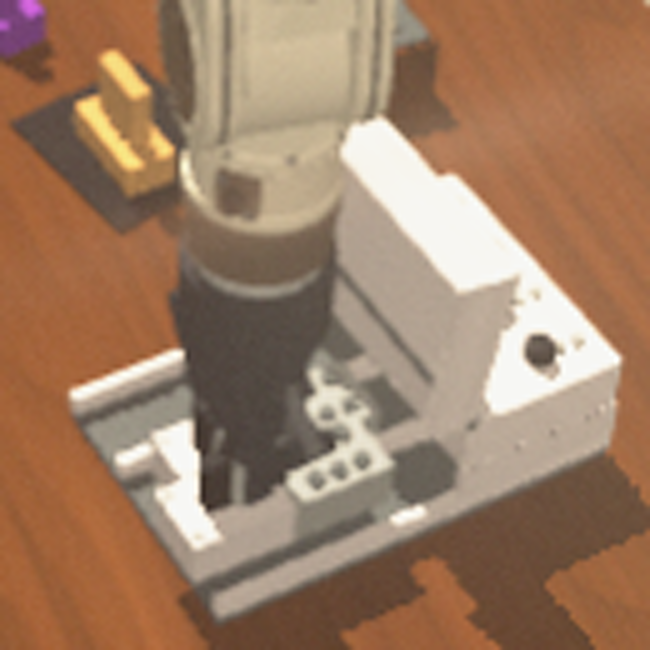

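```bash
python3 -m inch '[[[0,-0.03,0,0.8,0],[0,-0.03,0,1.6,0],[0,-0.03,0,2.3,0],[0,-0.03,0,2.3,0],[0,-0.03,0,2.3,0]]]'; python3 to.py 522.3 -47.2 26 -81.5; 
```

```text
clock: 17.0
eef_pos: [0.5219, -0.0473, 0.0272]
tool_rot: [0.758, -0.652, -0.006, -0.0]
ft_force: [0.5, 1.0, -3.8]
grip_width: 0.011
t 17.0 pos [521.9 -47.3  27.2] jaw -81.44 tilt 0.67 w 11.0 F [ 0.5  1.  -3.8] j [-0.09  0.45 -0.22  0.91  0.01  2.9 ]
shift [-0.   -0.04  0.12] roll 0.1
```

```bash
python3 -m inch '[[[0,0,-0.8,0,0],[0,0,-1.6,0,0],[0,0,-2.4,0,0],[0,0,-2.4,0.2,0],[0,0,-2.4,0.35,0]]]'; python3 to.py 547 -44 24 -81.5 
```

```text
clock: 17.62
eef_pos: [0.5466, -0.0436, 0.0246]
tool_rot: [0.758, -0.652, -0.005, -0.001]
ft_force: [-3.6, 0.6, 6.8]
grip_width: 0.0112
t 17.62 pos [546.6 -43.6  24.6] jaw -81.43 tilt 0.6 w 11.2 F [-3.6  0.6  6.8] j [-0.08  0.49 -0.15  0.93  0.01  2.91]
shift [ 0.04 -0.03  0.06] roll 0.1
```

Released next; then look and fetch the block.

```bash
python3 -m inch '[[[1.1,0,0,0,0],[3.5,0,0,-0.1,0],[3.5,0,0,-0.1,0],[3.5,0,0,-0.1,0],[3.5,0,0,-0.1,0]]]'; python3 -m inch '[[[3.5,0,0,-2,0],[3.5,0,0,-5,0],[3.5,0,0,-9,0],[3.5,0,0,-13,0],[3.5,0,0,-13,0]]]'; python3 - <<'E'
from h import *
p,d=snap("side","s11",(210,110,370,270),4.5)
C=cloud("side",d); im=p[:,:,::-1]
hsv=cv2.cvtColor(im,cv2.COLOR_BGR2HSV);n="side";R=roi(n,(.577,.275,.03),30)
wood=R&(hsv[...,0]>10)&(hsv[...,0]<30)&(hsv[...,2]>110)&(hsv[...,1]>70)
for lo,hi in((.015,.04),(.05,.085)):
        m=wood&(C[...,2]>lo)&(C[...,2]<hi); c=(C[m][:,:2]*1000).astype(np.float32); print(" wood",cv2.minAreaRect(c),m.sum())
E
python3 to.py 572.7 272 150 8.5
```

```text
clock: 18.25
eef_pos: [0.5466, -0.0436, 0.0256]
tool_rot: [0.758, -0.652, -0.005, -0.001]
ft_force: [0.4, 0.1, -0.6]
grip_width: 0.0352
clock: 18.88
eef_pos: [0.5501, -0.045, 0.1595]
tool_rot: [0.758, -0.652, -0.002, -0.004]
ft_force: [0.0, 0.3, -0.3]
grip_width: 0.0351
 wood ((571.5796508789062, 270.73828125), (38.033782958984375, 76.29048919677734), 8.099028587341309) 174
 wood ((606.4697875976562, 312.28692626953125), (149.0320281982422, 41.59432601928711), 50.29505157470703) 105
t 18.93 pos [548.7 -44.9 157.3] jaw -81.43 tilt 0.48 w 34.7 F [ 0.   0.1 -0.2] j [-0.09  0.37  0.04  1.24  0.01  2.91]
shift [-30.97  -7.1    0.98] roll -89.9
```

View pics/s11.png

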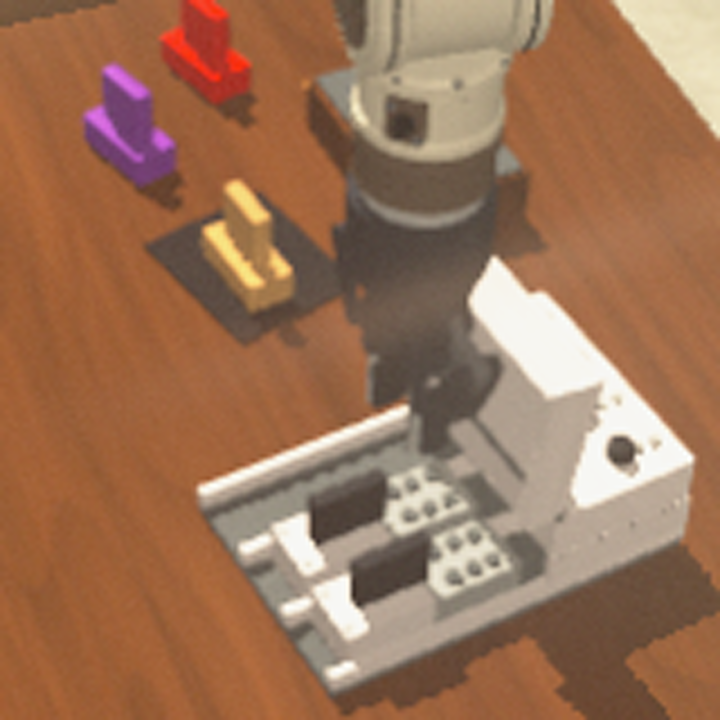

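```bash
python3 -m inch '[[[5,-2,5,0,-10],[5,-7,5.5,0,-20],[5,-13,4.5,0,-30],[5,-19,2,0,-40],[5,-25,-2,0,-50]]]';  python3 to.py 572.7 271.8 130 8.5
```

```text
clock: 19.55
eef_pos: [0.5249, 0.1959, 0.158]
tool_rot: [0.963, -0.268, -0.003, -0.003]
ft_force: [1.5, -1.0, 0.1]
grip_width: 0.0502
t 19.55 pos [524.9 195.9 158. ] jaw -31.07 tilt 0.48 w 50.2 F [ 1.5 -1.   0.1] j [0.35 0.39 0.06 1.25 0.01 2.47]
shift [ 0.19 -8.96  2.83] roll -39.6
```

```bash
python3 -m inch '[[[5,0,-4,0,-10],[5,0.1,-7,0.5,-20],[5,0.19,-8.96,1.5,-30],[5,0.19,-8.96,2.8,-39.6],[5,0.19,-8.96,2.8,-39.6]]]';  python3 to.py 572.7 271.8 100 8.5;python3 - <<'E'
from h import *
p,d=snap("side","s12",(220,80,310,200),5)
E
```

```text
clock: 20.18
eef_pos: [0.5707, 0.2712, 0.1269]
tool_rot: [0.997, 0.074, -0.005, -0.002]
ft_force: [0.7, -0.8, 0.1]
grip_width: 0.0497
t 20.18 pos [570.7 271.2 126.9] jaw 8.44 tilt 0.64 w 49.7 F [ 0.7 -0.8  0.1] j [0.44 0.55 0.24 1.27 0.01 1.86]
shift [ 0.23 -0.01  2.69] roll -0.1
```

View pics/s12.png

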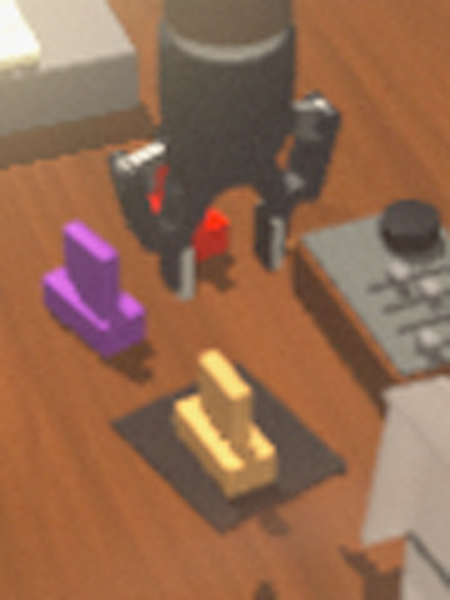

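```bash
python3 -m inch '[[[4,0.2,0,3,0],[4,0.2,0,6,0],[4,0.2,0,9,0],[4,0.2,0,10.7,0],[4,0.2,0,10.7,0]]]';  python3 to.py 572.7 271.8 18 8.5;python3 - <<'E'
from h import *
p,d=snap("side","s13",(220,100,310,200),6)
E
```

```text
clock: 20.85
eef_pos: [0.5715, 0.2715, 0.0201]
tool_rot: [0.997, 0.072, -0.005, -0.002]
ft_force: [-0.5, -0.4, 0.3]
grip_width: 0.0397
t 20.85 pos [571.5 271.5  20.1] jaw 8.3 tilt 0.67 w 39.7 F [-0.5 -0.4  0.3] j [0.44 0.64 0.11 1.04 0.01 1.87]
shift [ 0.13 -0.01  0.21] roll -0.2
```

View pics/s13.png

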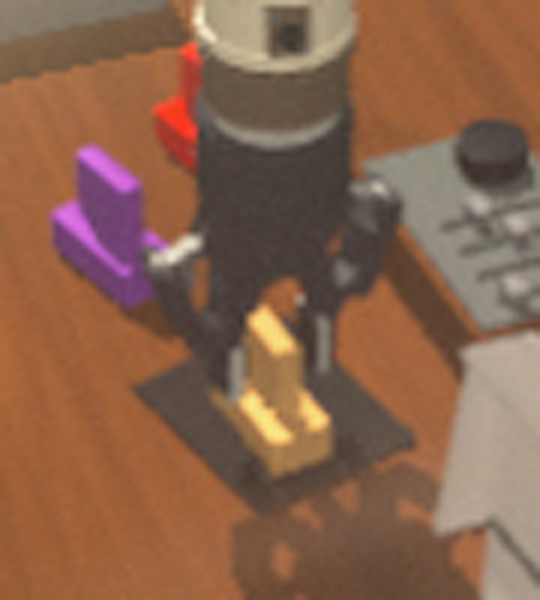

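```bash
python3 -m inch '[[[4,0.1,0,0.2,0],[0,0.1,0,0.2,0],[0,0.1,0,0.2,0],[0,0.1,0,0.2,0],[0,0.1,0,0.2,0]]]';  python3 -m inch '[[[0,0,0,0,0],[0,0,0,0,0],[0,0,0,-2,0],[0,0,0,-5,0],[0,0,0,-9,0]]]';python3 to.py 440 -10 110 -81.5
```

```text
clock: 21.52
eef_pos: [0.5739, 0.2723, 0.0203]
tool_rot: [0.997, 0.072, -0.004, -0.003]
ft_force: [-0.1, -0.6, 4.4]
grip_width: 0.0133
clock: 22.15
eef_pos: [0.573, 0.2712, 0.1088]
tool_rot: [0.997, 0.072, -0.006, -0.002]
ft_force: [0.6, 0.9, -1.4]
grip_width: 0.013
t 22.15 pos [573.  271.2 108.8] jaw 8.31 tilt 0.71 w 13.0 F [ 0.6  0.9 -1.4] j [0.44 0.57 0.23 1.23 0.01 1.86]
shift [-17.23  25.9   -0.06] roll 89.8
```

```bash
python3 to.py 450.1 -3.5 108 -81.5; python3 -m inch '[[[0,-2.5,4.5,0,10],[0,-5.5,9,0,20],[0,-8.5,14,0,30],[0,-11.5,19,0,40],[0,-14,23.5,0,50]]]';python3 to.py 450.1 -3.5 108 -81.5
```

```text
t 22.15 pos [573.  271.2 108.8] jaw 8.31 tilt 0.71 w 13.0 F [ 0.6  0.9 -1.4] j [0.44 0.57 0.23 1.23 0.01 1.86]
shift [-16.13  25.4    0.13] roll 89.8
clock: 22.78
eef_pos: [0.4668, 0.0167, 0.1085]
tool_rot: [0.933, -0.359, -0.007, 0.001]
ft_force: [0.8, -0.9, -1.3]
grip_width: 0.0134
t 22.77 pos [466.8  16.7 108.5] jaw -42.02 tilt 0.78 w 13.4 F [ 0.8 -0.9 -1.3] j [ 0.03  0.26 -0.25  1.07  0.    2.34]
shift [0.11 2.62 0.06] roll 39.5
```

```bash
python3 -m inch '[[[0,0,1,0,10],[0,0.1,2,0,20],[0,0.11,2.62,0,30],[0,0.11,2.62,0,39.5],[0,0.11,2.62,0,39.5]]]';python3 to.py 450.1 -3.5 55 -81.5
```

```text
clock: 23.4
eef_pos: [0.4496, -0.0036, 0.1081]
tool_rot: [0.758, -0.652, -0.006, 0.004]
ft_force: [-0.4, -0.8, -0.5]
grip_width: 0.0134
t 23.4 pos [449.6  -3.6 108.1] jaw -81.43 tilt 0.84 w 13.4 F [-0.4 -0.8 -0.5] j [-0.01  0.23 -0.3   1.05  0.    2.98]
shift [ 0.03 -0.12  5.31] roll 0.1
```

```bash
python3 -m inch '[[[0,0.03,-0.1,2.5,0],[0,0.03,-0.1,5,0],[0,0.03,-0.1,7.2,0],[0,0.03,-0.1,8.2,0],[0,0.03,-0.1,8.2,0]]]';python3 to.py 450.1 -3.5 26 -81.5;  python3 - <<'E'
from h import *
p,d=snap("side","s14",(200,130,370,290),4.5)
C=cloud("side",d)
a=.149;o=np.array([.633,.024]);D=C.reshape(-1,3)
x=((D[:,:2]-o)@[np.cos(a),np.sin(a)]).reshape(420,560)*1000; y=((D[:,:2]-o)@[-np.sin(a),np.cos(a)]).reshape(420,560)*1000;z=C[...,2]*1000
hsv=cv2.cvtColor(p,cv2.COLOR_RGB2HSV)
wood=(hsv[...,0]>12)&(hsv[...,0]<30)&(hsv[...,1]>80)&(x>-240)&(x<-130)&(abs(y)<30)&(z>5)&(z<45)
print(wood.sum(),[np.percentile(q[wood],[2,50,98]).round(1) for q in(x,y,z)])
for c in(0,-54):
    m=(abs(y-c)<18)&(z>20)&(z<45)&(x>-150)&(x<-122)&(hsv[...,1]<60); print(c,m.sum(),"rear x",np.percentile(x[m],[2,10,50]).round(1))
E
```

```text
clock: 24.02
eef_pos: [0.4488, -0.0034, 0.0256]
tool_rot: [0.758, -0.652, -0.007, 0.004]
ft_force: [-0.0, 0.1, -0.9]
grip_width: 0.0134
t 24.02 pos [448.8  -3.4  25.6] jaw -81.35 tilt 0.95 w 13.4 F [-0.   0.1 -0.9] j [-0.01  0.34 -0.41  0.84  0.    2.98]
shift [ 0.03 -0.12 -0.05] roll 0.2
291 [array([-221.5, -197.4, -154.5]), array([-19.8, -13.8,  12.9]), array([11.4, 31.7, 43.4])]
0 61 rear x [-133.9 -133.2 -129.9]
-54 77 rear x [-135.9 -135.4 -130.9]
```

View pics/s14.png

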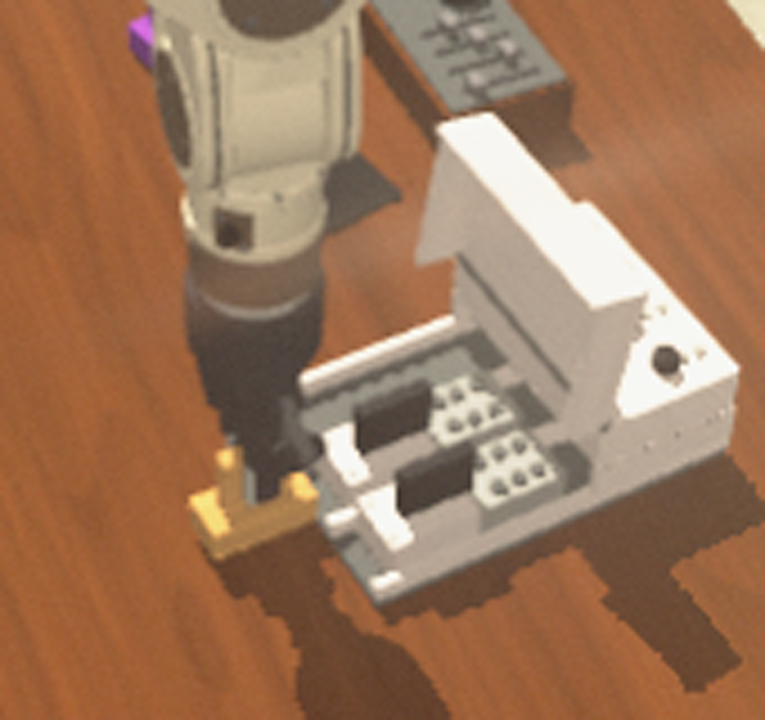

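```bash
python3 -m inch '[[[0,-0.1,-0.6,0,0],[0,-0.15,-1.2,0,0],[0,-0.2,-1.7,0,0],[0,-0.2,-2.1,0,0],[0,-0.2,-2.5,0,0]]]'; python3 -m inch '[[[0,0,-0.5,0,0],[0,0,-1,0,0],[0,0,-1.5,0,0],[0,0,-2,0,0],[0,0,-2.5,0,0]]]';python3 to.py 505.4 4.8 26 -81.5; python3 - <<'E'
from h import *
o=get_obs(); print((((o["eef_pos"][:2]-[.633,.024])@np.array([[.9889,-.1485],[.1485,.9889]]))*1000).round(1))
E
```

```text
clock: 24.7
eef_pos: [0.4734, 0.0023, 0.0257]
tool_rot: [0.758, -0.652, -0.007, 0.004]
ft_force: [-2.8, -0.7, -0.2]
grip_width: 0.0133
clock: 25.32
eef_pos: [0.4984, 0.0061, 0.0253]
tool_rot: [0.758, -0.652, -0.007, 0.004]
ft_force: [-2.0, -0.4, -0.8]
grip_width: 0.0137
t 25.32 pos [498.4   6.1  25.3] jaw -81.37 tilt 0.95 w 13.7 F [-2.  -0.4 -0.8] j [ 0.01  0.42 -0.28  0.89  0.    3.  ]
shift [ 0.23 -0.67 -0.08] roll 0.1
[-135.7    2.3]
```

```bash
for i in 1 2; do :; done; python3 -m inch '[[[0,0,-0.1,0,0],[0,0,-0.2,0,0],[0,0,-0.3,0,0],[0,0,-0.4,0,0],[0,0,-0.5,0,0]]]'; python3 -m inch '[[[0,0,-0.1,0,0],[0,0,-0.2,0,0],[0,0,-0.3,0,0],[0,0,-0.4,0,0],[0,0,-0.5,0,0]]]'
```

```text
clock: 25.95
eef_pos: [0.5035, 0.0069, 0.0252]
tool_rot: [0.758, -0.652, -0.007, 0.004]
ft_force: [-2.4, 0.1, -1.3]
grip_width: 0.0132
clock: 26.58
eef_pos: [0.5045, 0.0071, 0.0243]
tool_rot: [0.758, -0.652, -0.01, 0.007]
ft_force: [-11.1, -2.1, 3.3]
grip_width: 0.0132
```

```bash
python3 -m inch '[[[0,0,-0.2,0,0],[0,0,-0.4,0,0],[0,0,-0.4,0,0],[0,0,-0.4,0,0],[0,0,-0.4,0,0]]]'; python3 -m inch '[[[0,0,0.5,0,0],[0,0,1,0,0],[0,0,1.5,0,0],[0,0,2.5,0,0],[0,0,2.5,0,0]]]';python3 to.py 440 -10 110 -81.5;  python3 - <<'E'
from h import *
p,d=snap("side","s15",(200,130,370,290),4.5)
E
```

```text
clock: 27.2
eef_pos: [0.5044, 0.0072, 0.0235]
tool_rot: [0.758, -0.652, -0.012, 0.01]
ft_force: [-10.1, -1.0, 4.4]
grip_width: 0.0133
clock: 27.82
eef_pos: [0.4786, 0.0034, 0.0242]
tool_rot: [0.758, -0.652, -0.012, 0.01]
ft_force: [0.0, -0.1, -1.9]
grip_width: 0.013
t 27.82 pos [478.6   3.4  24.2] jaw -81.41 tilt 1.83 w 13.0 F [ 0.  -0.1 -1.9] j [ 0.01  0.4  -0.32  0.89  0.    3.  ]
shift [ 0.7   4.29 -8.45] roll 0.1
```

View pics/s15.png

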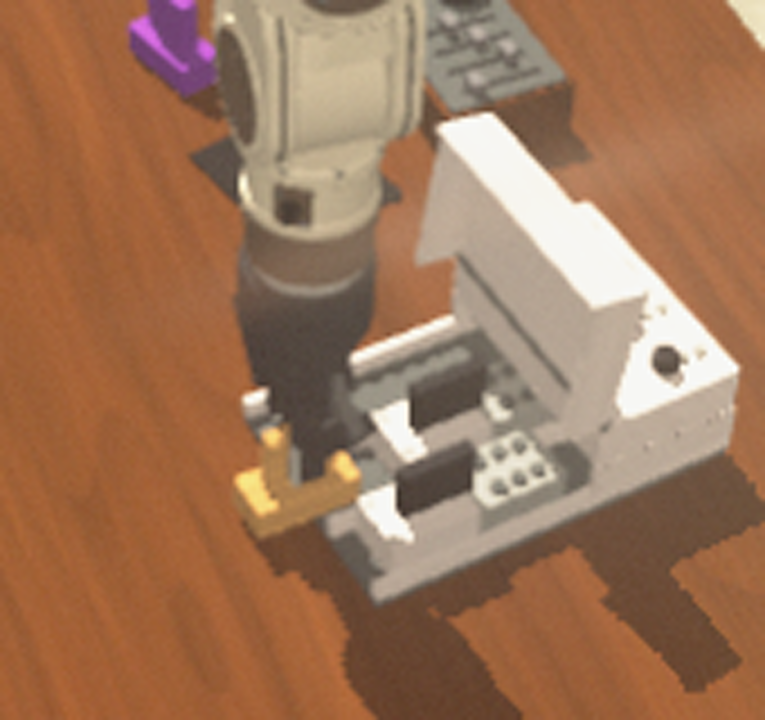

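```bash
python3 to.py 453.5 -56.5 26 -81.5; python3 -m inch '[[[0,0,1.5,-0.1,0],[0,0,3.4,-0.15,0],[0,1.8,3.4,-0.2,0],[0,3.6,3.4,-0.2,0],[0,5.5,3.4,-0.2,0]]]'; python3 -m inch '[[[0,0,0,0,0],[0,0,0,0,0],[0,0,0,0,0],[0,0,0,0,0],[0,0,0,0,0]]]'; python3 to.py 453.5 -56.5 26 -81.5;   python3 - <<'E'
from h import *
p,d=snap("side","s16",(200,130,370,290),4.5)
C=cloud("side",d)
a=.149;o=np.array([.633,.024]);D=C.reshape(-1,3)
x=((D[:,:2]-o)@[np.cos(a),np.sin(a)]).reshape(420,560)*1000; y=((D[:,:2]-o)@[-np.sin(a),np.cos(a)]).reshape(420,560)*1000;z=C[...,2]*1000
hsv=cv2.cvtColor(p,cv2.COLOR_RGB2HSV)
wood=(hsv[...,0]>12)&(hsv[...,0]<30)&(hsv[...,1]>80)&(x>-260)&(x<-130)&(abs(y+54)<30)&(z>5)&(z<45)
print(wood.sum(),[np.percentile(q[wood],[2,50,98]).round(1) for q in(x,y,z)])
for c in(0,-54):
    m=(abs(y-c)<18)&(z>20)&(z<45)&(x>-150)&(x<-80)&(hsv[...,1]<60); print(c,m.sum(),"rear x",np.percentile(x[m],[2,10,50]).round(1))
E
```

```text
t 27.88 pos [479.4   3.4  24.4] jaw -81.41 tilt 1.77 w 13.7 F [ 0.4 -0.1 -1.2] j [ 0.01  0.4  -0.32  0.89  0.    3.  ]
shift [ 5.54  3.46 -0.09] roll 0.1
clock: 28.5
eef_pos: [0.4547, -0.0565, 0.0274]
tool_rot: [0.758, -0.652, -0.012, 0.009]
ft_force: [-0.0, 0.3, -1.8]
grip_width: 0.0133
clock: 29.12
eef_pos: [0.4547, -0.0562, 0.0273]
tool_rot: [0.758, -0.652, -0.012, 0.009]
ft_force: [-0.3, 1.6, -1.2]
grip_width: 0.0129
t 29.12 pos [454.7 -56.2  27.3] jaw -81.36 tilt 1.71 w 12.9 F [-0.3  1.6 -1.2] j [-0.12  0.36 -0.37  0.87 -0.    2.87]
shift [0.01 0.12 0.14] roll 0.1
299 [array([-224.2, -198.5, -155.8]), array([-72.7, -67.1, -40.1]), array([13.5, 33.8, 41.4])]
0 82 rear x [-95.7 -94.8 -90.1]
-54 153 rear x [-135.3 -134.3 -118.6]
```

View pics/s16.png

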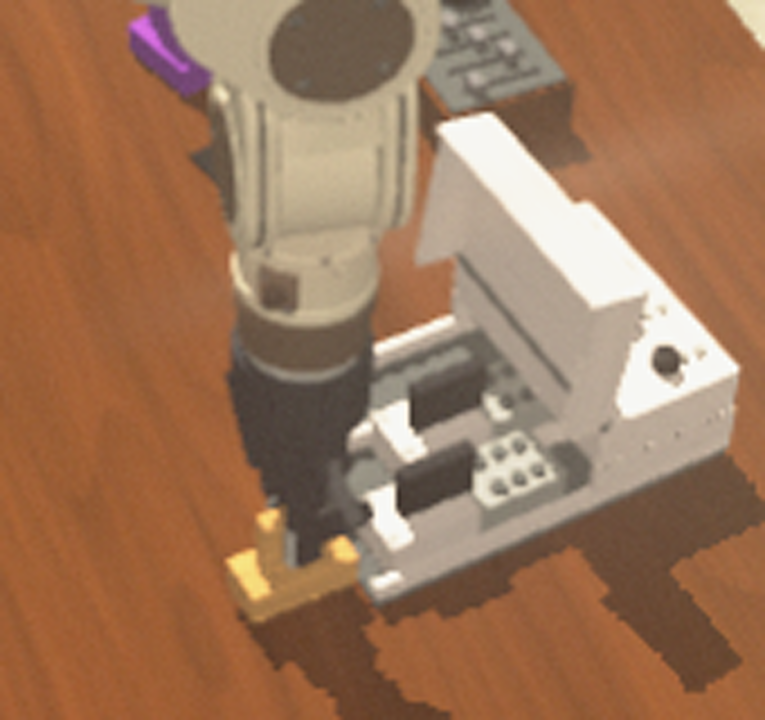

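```bash
python3 -m inch '[[[0,0,-0.6,0.05,0],[0,0,-1.2,0.1,0],[0,0,-1.8,0.1,0],[0,0,-2.4,0.1,0],[0,0,-3,0.1,0]]]'; python3 -m inch '[[[0,0,-0.6,0,0],[0,0,-1.2,0,0],[0,0,-1.8,0,0],[0,0,-2.4,0,0],[0,0,-3,0,0]]]'; python3 -m inch '[[[0,0,-0.2,0,0],[0,0,-0.4,0,0],[0,0,-0.5,0,0],[0,0,-0.6,0,0],[0,0,-0.7,0,0]]]'; python3 to.py 500 -56.5 26 -81.5
```

```text
clock: 29.8
eef_pos: [0.4839, -0.0517, 0.0252]
tool_rot: [0.758, -0.652, -0.012, 0.01]
ft_force: [-1.8, 0.5, -1.0]
grip_width: 0.0132
clock: 30.42
eef_pos: [0.514, -0.0471, 0.0243]
tool_rot: [0.758, -0.652, -0.012, 0.01]
ft_force: [-2.6, -0.5, 0.5]
grip_width: 0.0132
clock: 31.05
eef_pos: [0.5208, -0.0461, 0.024]
tool_rot: [0.758, -0.652, -0.012, 0.01]
ft_force: [-2.4, -0.3, -0.5]
grip_width: 0.0134
t 31.05 pos [520.8 -46.1  24. ] jaw -81.37 tilt 1.81 w 13.4 F [-2.4 -0.3 -0.5] j [-0.09  0.47 -0.2   0.94 -0.    2.9 ]
shift [ 0.72  2.22 -0.13] roll 0.1
```

```bash
python3 -m inch '[[[0,0,-0.1,0,0],[0,0,-0.2,0,0],[0,0,-0.3,0,0],[0,0,-0.4,0,0],[0,0,-0.45,0,0]]]'; python3 -m inch '[[[0,0,-0.05,0,0],[0,0,-0.1,0,0],[0,0,-0.15,0,0],[0,0,-0.2,0,0],[0,0,-0.2,0,0]]]'
```

```text
clock: 31.68
eef_pos: [0.5244, -0.0455, 0.0237]
tool_rot: [0.758, -0.652, -0.013, 0.011]
ft_force: [-5.4, -1.1, 0.4]
grip_width: 0.0135
clock: 32.3
eef_pos: [0.5244, -0.0455, 0.0237]
tool_rot: [0.758, -0.652, -0.014, 0.012]
ft_force: [-8.6, -2.4, 5.2]
grip_width: 0.0132
```

```bash
python3 -m inch '[[[0,0,0.5,0,0],[0,0,1.5,0,0],[0,0,3,-0.5,0],[0,0,5,-2,0],[0,0,7,-4,0]]]'; python3 -m inch '[[[0,-1,1,-2,0],[0,-2,2,-4,0],[0,-2,2,-5,0],[0,-2,2,-5,0],[0,-2,2,-5,0]]]'; python3 to.py 577 281 110 8.5;   python3 - <<'E'
from h import *
p,d=snap("side","s17",(200,130,370,290),4.5)
C=cloud("side",d)
a=.149;o=np.array([.633,.024]);D=C.reshape(-1,3)
x=((D[:,:2]-o)@[np.cos(a),np.sin(a)]).reshape(420,560)*1000; y=((D[:,:2]-o)@[-np.sin(a),np.cos(a)]).reshape(420,560)*1000;z=C[...,2]*1000
hsv=cv2.cvtColor(p,cv2.COLOR_RGB2HSV)
for c in(0,-54):
    m=(abs(y-c)<18)&(z>22)&(z<45)&(x>-150)&(x<-60)&(hsv[...,1]<60)&(hsv[...,2]>80); print(c,m.sum(),"rear x",np.percentile(x[m],[2,10,50]).round(1))
E
```

```text
clock: 32.92
eef_pos: [0.4551, -0.056, 0.0665]
tool_rot: [0.758, -0.652, -0.014, 0.012]
ft_force: [0.3, -0.7, -1.6]
grip_width: 0.0134
clock: 33.55
eef_pos: [0.4342, -0.0395, 0.1167]
tool_rot: [0.758, -0.652, -0.015, 0.012]
ft_force: [0.2, -0.7, -1.0]
grip_width: 0.0134
t 33.55 pos [434.2 -39.5 116.7] jaw -81.41 tilt 2.19 w 13.4 F [ 0.2 -0.7 -1. ] j [-0.09  0.22 -0.29  1.1  -0.    2.9 ]
shift [-29.55 -18.93   0.14] roll -89.9
0 121 rear x [-95.8 -94.5 -85.2]
-54 113 rear x [-86.3 -85.1 -77.7]
```

View pics/s17.png

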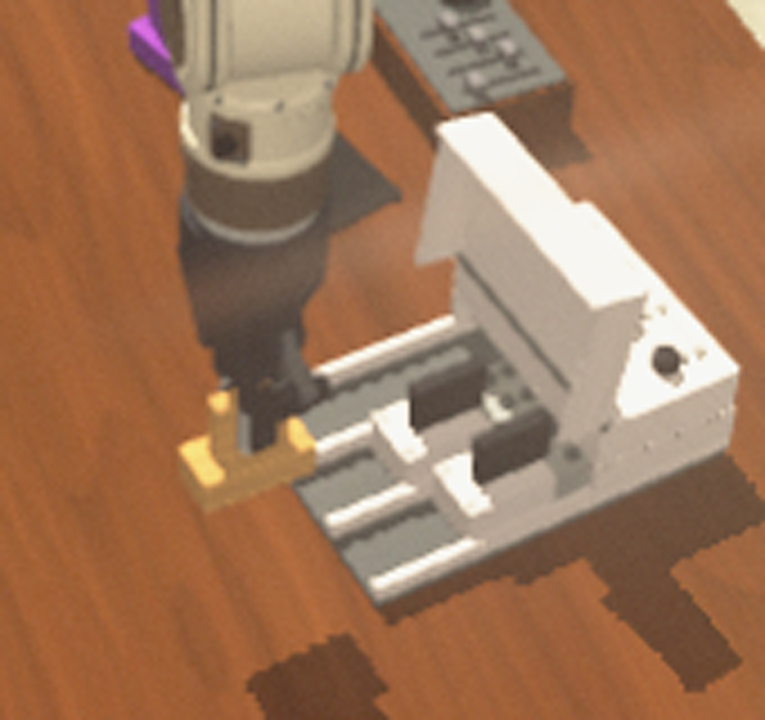

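```bash
python3 -m inch '[[[0,-5,0,0,-10],[0,-10,-2,0,-20],[0,-15,-5,0,-30],[0,-20,-9,0,-40],[0,-25,-14,0,-50]]]'; python3 to.py 577 281 110 8.5
```

```text
clock: 34.22
eef_pos: [0.5295, 0.2225, 0.1118]
tool_rot: [0.963, -0.267, -0.019, 0.006]
ft_force: [1.8, -0.7, -0.8]
grip_width: 0.0132
t 34.23 pos [529.5 222.5 111.8] jaw -31.06 tilt 2.31 w 13.2 F [ 1.8 -0.7 -0.8] j [0.39 0.48 0.08 1.21 0.01 2.5 ]
shift [ 1.06 -7.46 -0.02] roll -39.6
```

```bash
python3 -m inch '[[[0,0.3,-2,0,-10],[0,0.7,-5,0,-20],[0,1.06,-7.46,0,-30],[0,1.06,-7.46,0,-39.6],[0,1.06,-7.46,0,-39.6]]]'; python3 to.py 577 281 40 8.5;   python3 - <<'E'
from h import *
p,d=snap("side","s18",(210,80,310,200),5)
E
```

```text
clock: 34.85
eef_pos: [0.5766, 0.2808, 0.1079]
tool_rot: [0.997, 0.074, -0.021, -0.001]
ft_force: [0.3, 0.1, -1.8]
grip_width: 0.0133
t 34.85 pos [576.6 280.8 107.9] jaw 8.46 tilt 2.46 w 13.3 F [ 0.3  0.1 -1.8] j [0.44 0.61 0.29 1.29 0.02 1.87]
shift [0.33 0.02 6.78] roll -0.0
```

View pics/s18.png

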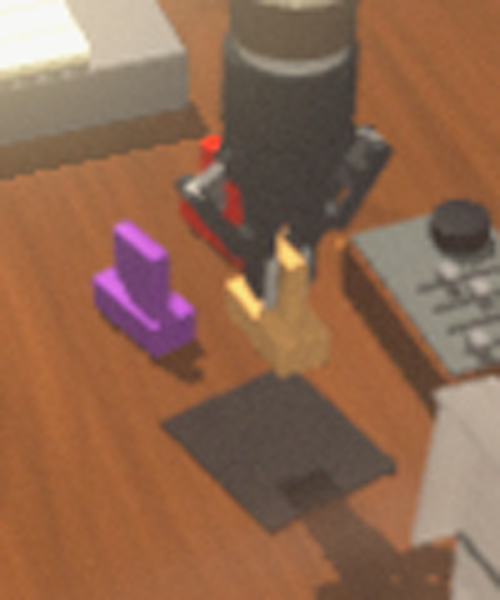

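```bash
python3 - <<'E'
from h import *
X=plane("side",[(243,165),(268,153),(289,173),(264.4,186)],.004); print(X.round(3),X.mean(0))
E
python3 -m inch '[[[0,0.3,0,2,0],[0,0.3,0,4,0],[0,0.3,0,6,0],[0,0.3,0,7.4,0],[0,0.3,0,8,0]]]'; python3 to.py 577 281 20 8.5
```

```text
[[0.516 0.319 0.004]
 [0.609 0.347 0.004]
 [0.638 0.237 0.004]
 [0.547 0.208 0.004]] [0.57752633 0.27771807 0.004     ]
clock: 35.52
eef_pos: [0.5755, 0.2804, 0.0271]
tool_rot: [0.997, 0.072, -0.022, -0.0]
ft_force: [-0.8, -0.2, -1.1]
grip_width: 0.0134
t 35.52 pos [575.5 280.4  27.1] jaw 8.32 tilt 2.53 w 13.4 F [-0.8 -0.2 -1.1] j [0.44 0.68 0.18 1.12 0.02 1.87]
shift [ 0.19 -0.03  0.71] roll -0.2
```

```bash
python3 -m inch '[[[0,0.1,0,0.2,0],[0,0.1,0,0.4,0],[0,0.1,0,0.6,0],[0,0.1,0,0.65,0],[0,0.1,0,0.65,0]]]'; python3 -m inch '[[[1.4,0,0,0,0],[3,0,0,0,0],[4,0,0,0,0],[4,0,0,0,0],[4,0,0,0,0]]]'; python3 -m inch '[[[4,0,0,-2,0],[4,0,0,-5,0],[4,0,0,-9,0],[4,0,0,-14,0],[4,0,0,-16,0]]]'; python3 to.py 577 281 20 8.5;python3 - <<'E'
from h import *
p,d=snap("side","s19",(210,80,310,200),5)
C=cloud("side",d)
hsv=cv2.cvtColor(p,cv2.COLOR_RGB2HSV);R=roi("side",(.577,.281,.03),22)
w=R&(hsv[...,0]>12)&(hsv[...,0]<30)&(hsv[...,1]>80)&(hsv[...,2]>110)
m=w&(C[...,2]>.06); print(m.sum(),np.median(C[m],0),np.percentile(C[m][:,2],[50,98]))
E
```

```text
clock: 36.15
eef_pos: [0.5764, 0.2806, 0.021]
tool_rot: [0.997, 0.072, -0.022, -0.0]
ft_force: [0.1, -0.9, -1.4]
grip_width: 0.0131
clock: 36.78
eef_pos: [0.5764, 0.2806, 0.021]
tool_rot: [0.997, 0.072, -0.022, -0.001]
ft_force: [-0.6, 0.8, -0.3]
grip_width: 0.0402
clock: 37.4
eef_pos: [0.585, 0.2817, 0.185]
tool_rot: [0.997, 0.072, -0.019, -0.002]
ft_force: [-0.7, 0.2, -0.6]
grip_width: 0.0398
t 37.4 pos [585.  281.7 185. ] jaw 8.32 tilt 2.17 w 39.8 F [-0.7  0.2 -0.6] j [0.44 0.59 0.46 1.47 0.02 1.87]
shift [-0.18  0.05 16.52] roll -0.2
69 [0.59486633 0.27688183 0.07134485] [0.07134485 0.07705966]
```

View pics/s19.png

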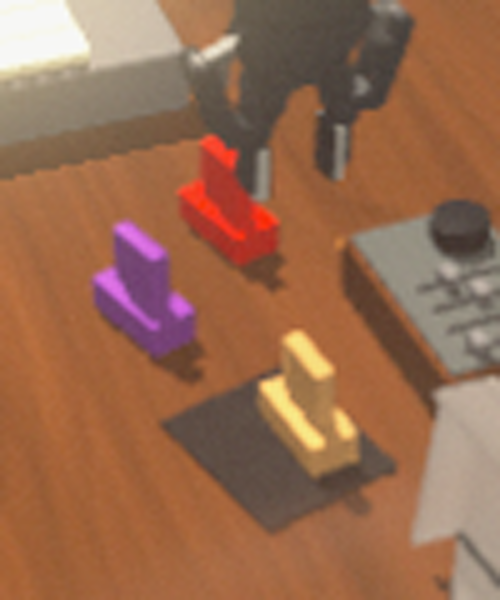

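```bash
python3 - <<'E'
from h import *
p=cv2.imread("pics/s19_full.png");C=cloud("side",np.load("pics/s19.npy"))
hsv=cv2.cvtColor(p,cv2.COLOR_BGR2HSV);R=roi("side",(.59,.28,.03),20)
w=R&(hsv[...,0]>12)&(hsv[...,0]<30)&(hsv[...,1]>80)&(hsv[...,2]>110)
for lo,hi in((.018,.036),(.045,.085)):
    m=w&(C[...,2]>lo)&(C[...,2]<hi);print(cv2.minAreaRect((C[m][:,:2]*1000).astype(np.float32)),m.sum(),C[m].mean(0))
X=plane("side",[(272.6,147)],.072);print(X)
E
```

```text
((595.92333984375, 278.7490539550781), (34.442298889160156, 73.38953399658203), 11.314974784851074) 153 [0.59192991 0.2702598  0.02773619]
((595.7590942382812, 280.4554748535156), (16.53331756591797, 50.561729431152344), 11.829188346862793) 105 [0.59500212 0.27500312 0.06446139]
[[0.60483623 0.29455248 0.072     ]]
```

```bash
python3 to.py 694 33 131 98.5; python3 -m inch '[[[0,2,2,0,-10],[0,4.5,4,0,-20],[0,7,6,0,-30],[0,9.5,9,0,-40],[0,10.5,12,0,-50]]]'; python3 to.py 694 33 131 98.5
```

```text
t 37.45 pos [585.7 282.  186.8] jaw 8.32 tilt 2.04 w 39.9 F [0.8 0.1 2.2] j [0.44 0.59 0.46 1.47 0.02 1.87]
shift [ 7.31 26.24  5.15] roll -90.2
clock: 38.08
eef_pos: [0.7075, 0.1777, 0.1801]
tool_rot: [0.872, 0.49, -0.016, -0.01]
ft_force: [-0.3, -0.3, -0.0]
grip_width: -0.0002
t 38.08 pos [707.5 177.7 180.1] jaw 58.67 tilt 2.14 w -0.2 F [-0.3 -0.3 -0. ] j [0.24 0.8  0.82 1.63 0.01 0.79]
shift [-12.97   6.53   4.94] roll -39.8
```

```bash
python3 -m inch '[[[0,-2.6,1.3,0,-10],[0,-5.2,2.6,0.5,-20],[0,-8,3.9,2,-30],[0,-10.6,5.2,3.5,-39.8],[0,-12.9,6.5,4.9,-39.8]]]'; python3 to.py 694 33 131 98.5;python3 - <<'E'
from h import *
p,d=snap("side","s20",(230,60,400,260),4)
E
```

```text
clock: 38.7
eef_pos: [0.6933, 0.0326, 0.1298]
tool_rot: [0.653, 0.757, -0.012, -0.015]
ft_force: [-0.0, -0.1, -0.3]
grip_width: -0.0001
t 38.7 pos [693.3  32.6 129.8] jaw 98.48 tilt 2.24 w -0.1 F [-0.  -0.1 -0.3] j [ 0.05  0.72  0.54  1.43  0.   -0.1 ]
shift [ 0.03  0.07 -0.13] roll -0.0
```

View pics/s20.png

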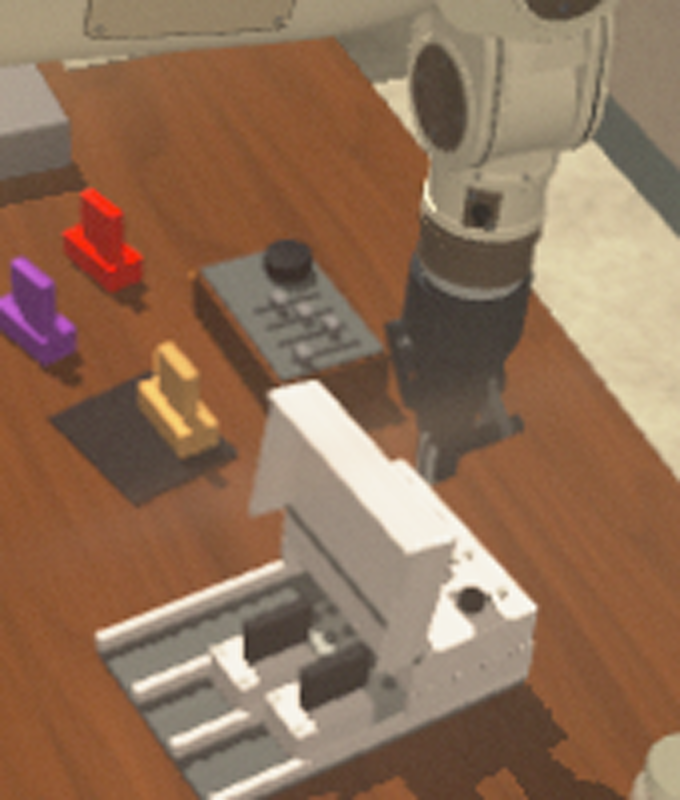

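```bash
python3 -m inch '[[[0,0,-1,0,0],[0,0,-2,0,0],[0,0,-3,0,0],[0,0,-4,0,0],[0,0,-5,0,0]]]'; python3 to.py 633 24 131 98.5;python3 - <<'E'
from h import *
p,d=snap("side","s21",(230,60,400,260),4)
E
```

```text
clock: 39.38
eef_pos: [0.6434, 0.0214, 0.1296]
tool_rot: [0.654, 0.756, -0.014, -0.015]
ft_force: [4.6, 0.2, -2.7]
grip_width: -0.0002
t 39.38 pos [643.4  21.4 129.6] jaw 98.23 tilt 2.31 w -0.2 F [ 4.6  0.2 -2.7] j [ 0.03  0.61  0.34  1.34 -0.   -0.11]
shift [ 0.4 -1.  -0.1] roll -0.3
```

View pics/s21.png

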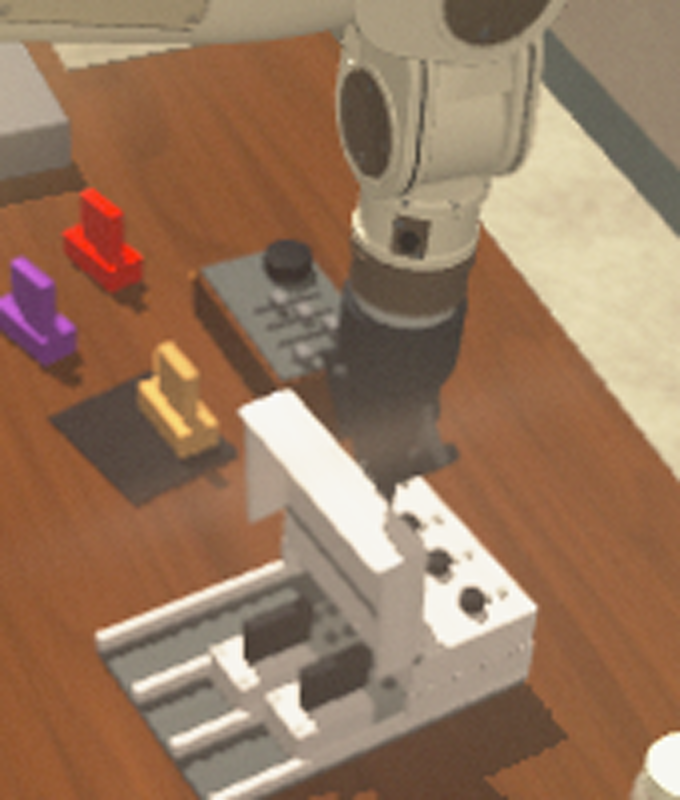

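```bash
python3 -m inch '[[[0,0.1,-0.9,0.05,0],[0,0.2,-1.8,0.2,0],[0,0.3,-2.6,0.45,0],[0,0.3,-3.5,0.9,0],[0,0.3,-4.4,1.5,0]]]'; python3 to.py 633 24 131 98.5;python3 - <<'E'
from h import *
p,d=snap("side","s22",(230,60,400,260),4)
E
```

```text
clock: 40.05
eef_pos: [0.597, 0.018, 0.1166]
tool_rot: [0.654, 0.756, -0.014, -0.015]
ft_force: [3.4, -0.1, 0.6]
grip_width: -0.0001
t 40.05 pos [597.   18.  116.6] jaw 98.22 tilt 2.39 w -0.1 F [ 3.4 -0.1  0.6] j [ 0.03  0.52  0.16  1.25  0.   -0.11]
shift [ 0.08  3.59 -1.58] roll -0.3
```

View pics/s22.png

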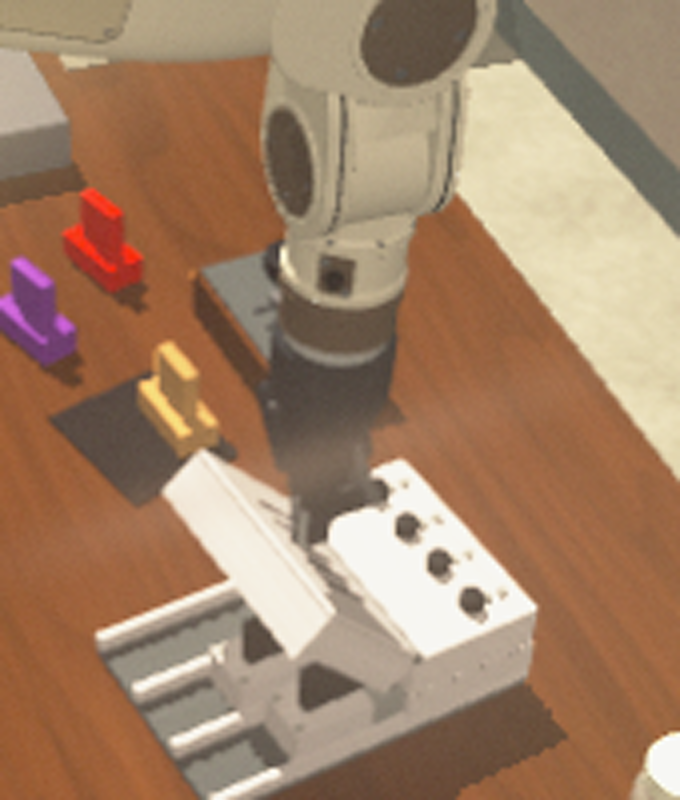

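```bash
python3 -m inch '[[[0,0,-0.7,0.5,0],[0,0,-1.3,1.1,0],[0,0,-1.9,1.8,0],[0,0,-2.4,2.6,0],[0,0,-2.8,3.4,0]]]'; python3 to.py 633 24 131 98.5;python3 - <<'E'
from h import *
p,d=snap("side","s23",(230,60,400,260),4)
E
```

```text
clock: 40.72
eef_pos: [0.565, 0.0139, 0.0824]
tool_rot: [0.654, 0.756, -0.015, -0.017]
ft_force: [2.0, 0.0, 1.2]
grip_width: -0.0004
t 40.73 pos [565.   13.9  82.4] jaw 98.22 tilt 2.64 w -0.4 F [2.  0.  1.2] j [ 0.02  0.49  0.02  1.14  0.   -0.12]
shift [ 0.05  6.65 -5.17] roll -0.3
```

View pics/s23.png

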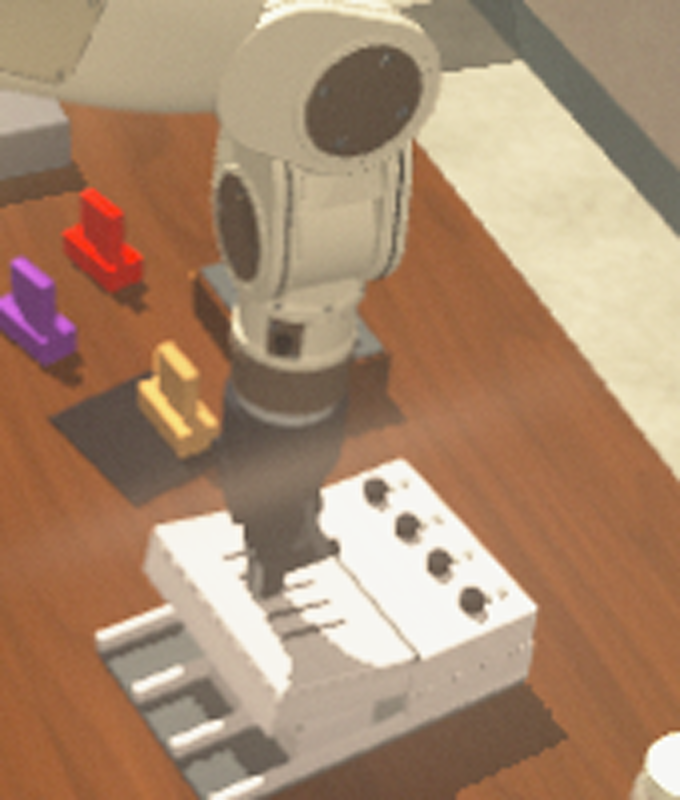

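```bash
python3 -m inch '[[[0,0,-0.2,0.4,0],[0,0,-0.4,0.8,0],[0,0,-0.5,1.2,0],[0,0,-0.6,1.5,0],[0,0,-0.6,1.8,0]]]'; python3 -m inch '[[[0,0,0,0.1,0],[0,0,0,0.2,0],[0,0,0,0.3,0],[0,0,0,0.4,0],[0,0,0,0.5,0]]]'
```

```text
clock: 41.4
eef_pos: [0.5574, 0.0129, 0.0665]
tool_rot: [0.654, 0.756, -0.016, -0.017]
ft_force: [-6.8, 0.6, 30.8]
grip_width: -0.0002
clock: 42.02
eef_pos: [0.5574, 0.0129, 0.0665]
tool_rot: [0.654, 0.756, -0.015, -0.016]
ft_force: [-10.0, 0.5, 33.0]
grip_width: 0.0001
```

```bash
python3 -m inch '[[[0,0,0,-1,0],[0,0,0,-3,0],[0,0,2,-6,0],[0,0,6,-9,0],[0,0,10,-12,0]]]'; python3 -m inch '[[[0,0,5,-1,0],[0,0,8,-3,0],[0,0,-1,-3,0],[0,4,-6,-3,0],[0,8,-10,-3,0]]]';python3 to.py 633 24 131 98.5
```

```text
clock: 42.65
eef_pos: [0.6616, 0.0273, 0.1824]
tool_rot: [0.655, 0.756, -0.015, -0.017]
ft_force: [1.5, -0.5, 0.9]
grip_width: -0.0003
clock: 43.28
eef_pos: [0.5794, 0.0766, 0.2132]
tool_rot: [0.655, 0.755, -0.017, -0.018]
ft_force: [1.0, 2.5, 1.4]
grip_width: 0.0002
t 43.27 pos [579.4  76.6 213.2] jaw 98.07 tilt 2.89 w 0.2 F [1.  2.5 1.4] j [ 0.13  0.46  0.31  1.47  0.   -0.01]
shift [-6.01  4.98  7.95] roll -0.4
```

```bash
python3 -m inch '[[[0,3,-4,0,0],[0,6,-8,0,0],[0,10,-13,0,0],[0,14,-18,0,0],[0,17,-22,0,0]]]';python3 - <<'E'
from h import *
for n in("side","top"):
    p,d=snap(n,n[0]+"24"); C=cloud(n,d)
    a=.149;o=np.array([.633,.024]);D=C.reshape(-1,3)
    x=(D[:,:2]-o)@[np.cos(a),np.sin(a)]*1000; y=(D[:,:2]-o)@[-np.sin(a),np.cos(a)]*1000;z=D[:,2]*1000
    m=(x>-103)&(x<-6)&(abs(y)<75)&(z>60)&(z<130)
    c=np.polyfit(x[m],z[m],1); print(n,m.sum(),c,"angle",-np.arctan(c[0]),"z",np.percentile(z[m],[5,50,95]))
    m=(x>5)&(x<45)&(abs(y)<75)&(z>60)&(z<130);print("hood z",np.median(z[m]))
    if n=="top":
        hsv=cv2.cvtColor(p,cv2.COLOR_RGB2HSV);R=roi(n,(.59,.28,.03),40)
        w=R&(hsv[...,0]>12)&(hsv[...,0]<28)&(hsv[...,1]>70)&(hsv[...,2]>150)
        for lo,hi in((.018,.04),(.055,.085)):
            k=w&(C[...,2]>lo)&(C[...,2]<hi)
            if k.sum()>5: print(cv2.minAreaRect((C[k][:,:2]*1000).astype(np.float32)),k.sum())
E
```

```text
clock: 43.9
eef_pos: [0.3353, 0.2143, 0.2245]
tool_rot: [0.655, 0.755, -0.018, -0.019]
ft_force: [0.4, -0.7, 1.1]
grip_width: 0.0001
side 1504 [-2.10596192e-03  8.40030920e+01] angle 0.002105958807535416 z [80.89732457 84.09563843 87.36650958]
hood z 78.83330335005776
top 2443 [8.58266069e-04 8.23247206e+01] angle -0.0008582658583218175 z [79.48776814 82.31393871 85.0330797 ]
hood z 77.12966502606659
((606.1510009765625, 283.1155090332031), (33.636993408203125, 68.3944320678711), 10.6495943069458) 160
((607.3433837890625, 282.903076171875), (13.542630195617676, 45.15095901489258), 8.902952194213867) 97
```

View pics/s24.png

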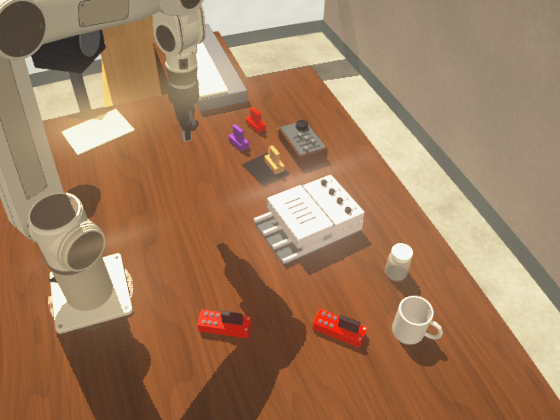

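View pics/t24.png

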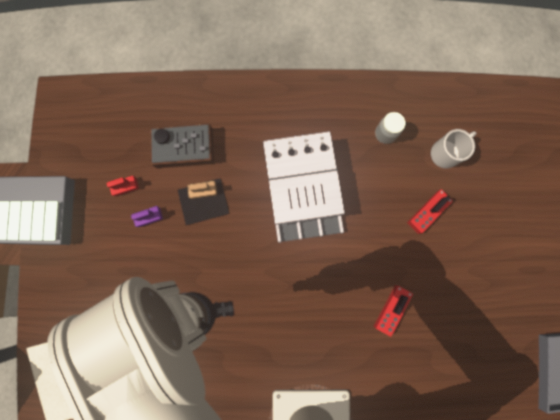

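```bash
python3 -m inch '[[[0,0,0,0,0],[0,0,0,0,0],[0,0,0,0,0],[0,0,0,0,0],[0,0,0,0,0]]]'; python3 - <<'E'
from h import *
def blk(n,p,C):
        hsv=cv2.cvtColor(p,cv2.COLOR_RGB2HSV);R=roi(n,(.605,.28,.03),18)
        w=R&(hsv[...,0]>10)&(hsv[...,0]<30)&(hsv[...,1]>70)&(hsv[...,2]>110)
        for lo,hi in((.018,.04),(.05,.085)):
            k=w&(C[...,2]>lo)&(C[...,2]<hi); print(n,cv2.minAreaRect((C[k][:,:2]*1000).astype(np.float32)),k.sum(),C[k].mean(0).round(4))
for n in("side","top"):
    p,d=snap(n,n[0]+"25",(230,120,330,200) if n=="side" else (150,150,260,240),6); blk(n,p,cloud(n,d))
blk("side",cv2.imread("pics/s19_full.png")[:,:,::-1].copy(),cloud("side",np.load("pics/s19.npy")))
E
```

```text
clock: 44.62
eef_pos: [0.3337, 0.2146, 0.2248]
tool_rot: [0.654, 0.756, -0.019, -0.019]
ft_force: [-0.1, -0.6, -0.5]
grip_width: -0.0006
side ((606.5628051757812, 280.5127868652344), (38.234405517578125, 74.88167572021484), 7.681684970855713) 157 [0.6018 0.2711 0.0279]
side ((605.8827514648438, 277.010986328125), (16.936304092407227, 45.95793533325195), 9.065069198608398) 92 [0.6042 0.275  0.0662]
top ((607.5056762695312, 282.80157470703125), (34.387718200683594, 69.03736114501953), 9.389667510986328) 204 [0.6027 0.2765 0.0269]
top ((606.9413452148438, 282.89251708984375), (13.82567024230957, 44.749794006347656), 10.275312423706055) 117 [0.6059 0.2808 0.0682]
side ((597.673583984375, 278.5149841308594), (37.67130661010742, 73.21979522705078), 8.771712303161621) 163 [0.5922 0.2707 0.0283]
side ((595.952880859375, 279.5301208496094), (16.53331756591797, 52.45257568359375), 11.829188346862793) 99 [0.5955 0.2745 0.066 ]
```

View pics/t25.png

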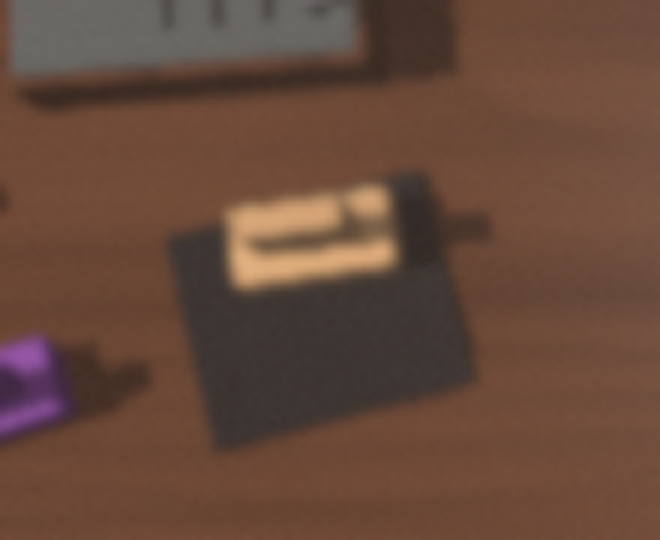

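View pics/s25.png

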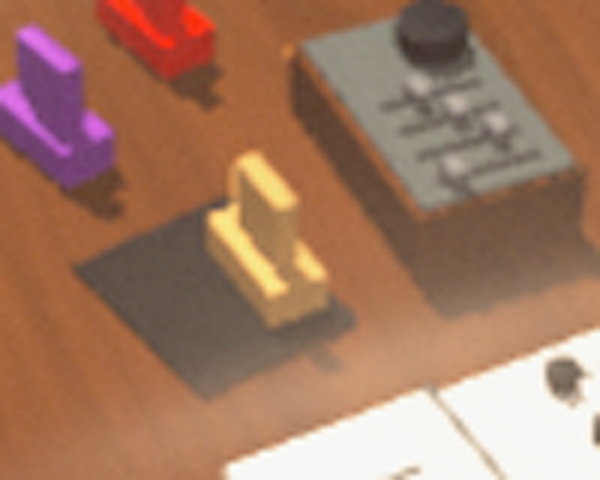

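```bash
python3 to.py 606.8 282 150 9.5; python3 -m inch '[[[4,1.5,5,0,10],[4,2.5,10,0,20],[4,2.8,15,0,30],[4,3,19,0,40],[4,3,22,0,50]]]'; python3 to.py 606.8 282 120 9.5
```

```text
t 44.73 pos [333.5 214.7 224.8] jaw 98.37 tilt 3.08 w -0.0 F [-1.1  0.8  0.2] j [ 0.55  0.07 -0.17  1.37  0.03  0.4 ]
shift [ 2.64 28.38  5.99] roll 88.9
clock: 45.35
eef_pos: [0.548, 0.2767, 0.2123]
tool_rot: [0.913, 0.407, -0.025, -0.01]
ft_force: [0.3, 1.0, 0.8]
grip_width: 0.0398
t 45.35 pos [548.  276.7 212.3] jaw 48.08 tilt 3.11 w 39.8 F [0.3 1.  0.8] j [0.46 0.52 0.41 1.51 0.02 1.19]
shift [4.67 4.36 8.9 ] roll 38.6
```

```bash
python3 -m inch '[[[4.5,1.5,1.4,0,10],[4.5,3,2.8,1,20],[4.5,4.6,4.3,3,30],[4.5,4.67,4.36,6,38.6],[4.5,4.67,4.36,8.9,38.6]]]'; python3 to.py 606.8 282 40 9.5;python3 - <<'E'
from h import *
snap("side","s26",(210,80,330,200),5)
E
```

```text
clock: 45.98
eef_pos: [0.6071, 0.2819, 0.1184]
tool_rot: [0.996, 0.082, -0.027, -0.001]
ft_force: [-0.1, 0.2, 0.3]
grip_width: 0.0451
t 45.98 pos [607.1 281.9 118.4] jaw 9.37 tilt 3.14 w 45.1 F [-0.1  0.2  0.3] j [0.43 0.68 0.43 1.38 0.02 1.83]
shift [0.4  0.03 7.83] roll -0.1
```

View pics/s26.png

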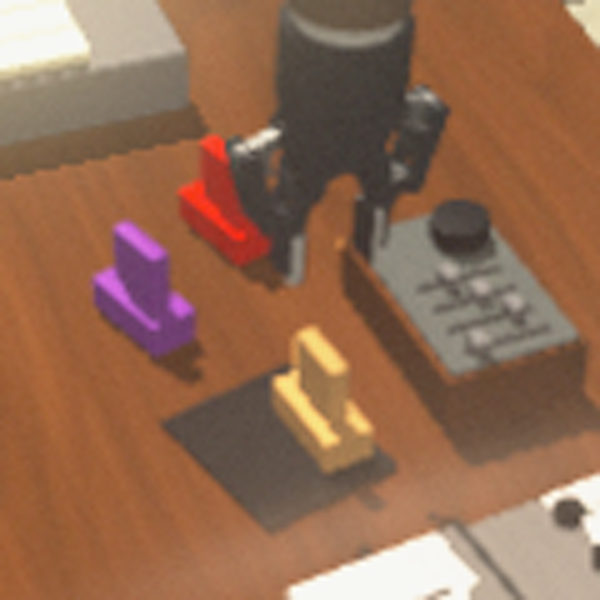

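```bash
python3 -m inch '[[[4.5,0.2,0,3,0],[4.5,0.4,0,6,0],[4.5,0.5,0,8,0],[4.5,0.5,0,9.6,0],[4.5,0.5,0,9.6,0]]]'; python3 to.py 606.8 282 21 9.5;python3 - <<'E'
from h import *
snap("side","s27",(210,80,330,200),5)
E
```

```text
clock: 46.65
eef_pos: [0.6024, 0.2806, 0.0163]
tool_rot: [0.996, 0.082, -0.032, 0.001]
ft_force: [-0.1, 1.0, 0.5]
grip_width: 0.0449
t 46.65 pos [602.4 280.6  16.3] jaw 9.42 tilt 3.72 w 44.9 F [-0.1  1.   0.5] j [0.43 0.75 0.29 1.18 0.02 1.83]
shift [ 0.43 -0.07 -0.5 ] roll -0.1
```

View pics/s27.png

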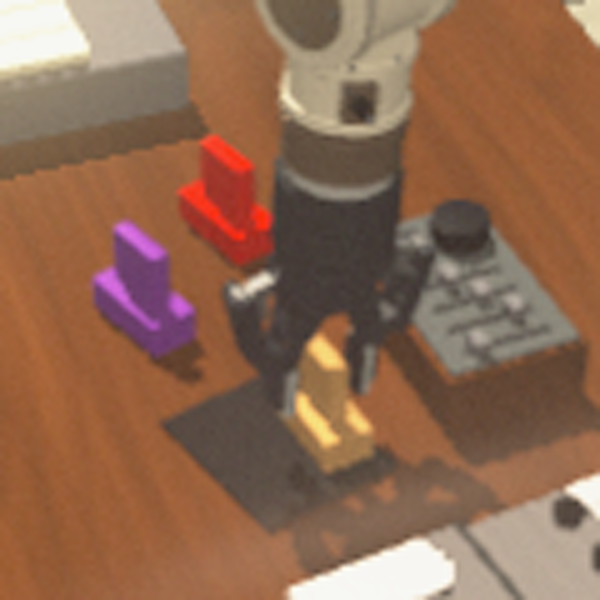

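```bash
python3 -m inch '[[[4.5,0.4,0,-0.4,0],[4.5,0.4,0,-0.4,0],[0,0.4,0,-0.4,0],[0,0.4,0,-0.4,0],[0,0.4,0,-0.4,0]]]'; python3 -m inch '[[[0,0,0,0,0],[0,0,0,0,0],[0,0,0,-1,0],[0,0,0,-2,0],[0,0,0,-3,0]]]'; python3 to.py 577 279.5 21 9.5
```

```text
clock: 47.32
eef_pos: [0.6076, 0.2817, 0.0218]
tool_rot: [0.996, 0.082, -0.031, 0.001]
ft_force: [-0.3, -0.1, 2.8]
grip_width: 0.0133
clock: 47.95
eef_pos: [0.6097, 0.282, 0.0526]
tool_rot: [0.996, 0.082, -0.031, 0.001]
ft_force: [0.5, 0.0, -0.5]
grip_width: 0.013
t 47.95 pos [609.7 282.   52.6] jaw 9.42 tilt 3.53 w 13.0 F [ 0.5  0.  -0.5] j [0.42 0.73 0.36 1.26 0.02 1.83]
shift [-3.06 -0.28  3.35] roll -0.1
```

```bash
python3 -m inch '[[[0,-1,-0.1,0,0],[0,-2,-0.2,0,0],[0,-3.06,-0.28,0.5,0],[0,-3.06,-0.28,1.8,0],[0,-3.06,-0.28,2.9,0]]]'; python3 to.py 577 279.5 22 9.5
```

```text
clock: 48.58
eef_pos: [0.5767, 0.2794, 0.0243]
tool_rot: [0.996, 0.082, -0.031, 0.001]
ft_force: [0.1, -0.5, -2.1]
grip_width: 0.013
t 48.58 pos [576.7 279.4  24.3] jaw 9.44 tilt 3.58 w 13.0 F [ 0.1 -0.5 -2.1] j [0.44 0.69 0.21 1.15 0.02 1.85]
shift [ 0.04 -0.01  0.23] roll -0.1
```

```bash
python3 -m inch '[[[0,0,0,0.1,0],[0,0,0,0.2,0],[0,0,0,0.3,0],[0,0,0,0.3,0],[0,0,0,0.3,0]]]'; python3 -m inch '[[[1.4,0,0,0,0],[2.5,0,0,0,0],[4,0,0,0,0],[4,0,0,0,0],[4,0,0,0,0]]]'; python3 -m inch '[[[4,0,0,-2,0],[4,0,0,-5,0],[4,0,0,-9,0],[4,-2,0,-14,0],[4,-8,0,-16,0]]]'; python3 -m inch '[[[4,-5,2,0,0],[4,-10,4,0,0],[4,-15,6,0,0],[4,-18,6,0,0],[4,-18,6,0,0]]]';python3 - <<'E'
from h import *
def blk(n,p,C):
        hsv=cv2.cvtColor(p,cv2.COLOR_RGB2HSV);R=roi(n,(.58,.28,.03),22)
        w=R&(hsv[...,0]>10)&(hsv[...,0]<30)&(hsv[...,1]>70)&(hsv[...,2]>130)
        for lo,hi in((.018,.04),(.05,.085)):
            k=w&(C[...,2]>lo)&(C[...,2]<hi); print(n,cv2.minAreaRect((C[k][:,:2]*1000).astype(np.float32)) if k.sum()>4 else 0,k.sum(),C[k].mean(0).round(4))
for n in("side","top"):
    p,d=snap(n,n[0]+"28"); blk(n,p,cloud(n,d))
print(get_obs()["eef_pos"])
E
```

```text
clock: 49.2
eef_pos: [0.5768, 0.2794, 0.0218]
tool_rot: [0.996, 0.082, -0.031, 0.001]
ft_force: [-0.7, -0.1, 1.8]
grip_width: 0.0134
clock: 49.82
eef_pos: [0.5768, 0.2794, 0.0218]
tool_rot: [0.996, 0.082, -0.031, 0.001]
ft_force: [0.5, 0.1, -0.0]
grip_width: 0.0399
clock: 50.45
eef_pos: [0.5116, 0.2686, 0.1889]
tool_rot: [0.996, 0.081, -0.027, -0.001]
ft_force: [-0.5, 0.1, -0.0]
grip_width: 0.0398
clock: 51.08
eef_pos: [0.3424, 0.1797, 0.1991]
tool_rot: [0.996, 0.082, -0.027, -0.001]
ft_force: [0.9, -0.3, 0.8]
grip_width: 0.04
side ((574.968505859375, 277.35528564453125), (35.77824783325195, 75.58560180664062), 11.846161842346191) 166 [0.5719 0.2674 0.0278]
side ((576.2593994140625, 278.605224609375), (17.167619705200195, 51.317466735839844), 11.0302734375) 98 [0.5742 0.2742 0.0659]
top ((576.7048950195312, 280.63037109375), (34.280906677246094, 68.62496948242188), 10.214570045471191) 189 [0.5718 0.2773 0.0269]
top ((576.7556762695312, 279.7054138183594), (14.343711853027344, 42.653934478759766), 10.597306251525879) 111 [0.5759 0.2794 0.0697]
[0.34470747 0.18054859 0.19893543]
```

View pics/s28.png

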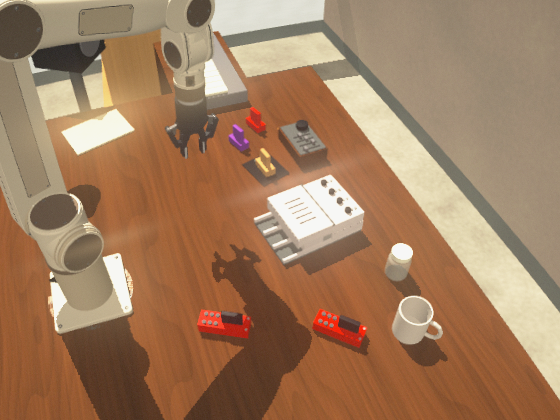

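View pics/t28.png

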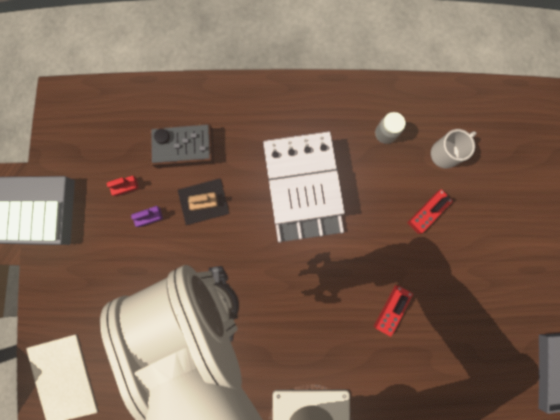

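```bash
python3 -m inch '[[[4,0,0,0,0],[4,0,0,0,0],[4,0,0,0,0],[4,0,0,0,0],[4,0,0,0,0]]]'; python3 -c "
from workcell import ticket; print(ticket.job_done())"
```

```text
clock: 51.8
eef_pos: [0.3447, 0.1805, 0.1988]
tool_rot: [0.996, 0.082, -0.026, -0.001]
ft_force: [0.8, -0.3, -0.4]
grip_width: 0.04
the job is handed in; nothing more can be done
None
```

I loaded both modules I found into the case and pushed them home with the wooden block. I then put the block back on its mat, shut the lid and handed in at about 52 s; no verdict was reported. No third module showed up in either camera view, so I took it as absent.

**Modules:** they are in the middle and right bays. Each was pushed until the block stopped advancing and the force rose from about 2.5 N to about 9–11 N. From the tool position the noses are about 25.5 mm and 37 mm under the hood.

**Lid:** after shutting, both cameras gave an angle within about 0.002 rad of level. I pressed it down with about 33 N at the end.

**Block:** it is upright, about 1 mm from the mat's centre. After I first set it down it was knocked about 30 mm aside, so once the lid was shut I gripped it again and re-centred it.

**Other objects:** the mug, jar and desk unit look unmoved in the pictures.

**What disagreed or failed:**
- **First grasp:** it closed on air because the fingertips sat about 19 mm higher than the reported TCP, not 14 mm ahead of it. I used the height seen in the images from then on.
- **Right module depth:** the depth camera put its nose about 1.5 mm shallower than the tool did (about 35.5 mm against a 34 mm limit). I trusted the firm stop and the tool, because the spacing between the two stops (11.9 mm) matched the 12 mm expected. I could not recheck it with the lid shut.
- **Tool tilt:** it grew to about 3.5° over the run. Both placements came out upright anyway.

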